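# Clamp the middle-length forming block in the holding jig

## Task

Take the middle-length one of the three green forming blocks from the rack and stand it upright in the white holding jig, lengthwise between the fence and the jaw. Slide the jaw so that the block is held snug and square against the fence with no play, then turn the clamp knob clockwise until the carriage is locked. Leave the other two blocks in the rack and do not disturb the other things on the table.

Things in the scene. Friction and masses are not known exactly. Their poses are not given: they have to be found in the camera images.
- block_mid: a green forming block, 60 mm long (its x), 36 mm wide (its y), 45 mm tall, with a steel disc inlaid in its top; origin at the centre of its underside. The middle-length one of three look-alikes, the one to be clamped. It starts in one of the three slots of the rack
- block_short: a green forming block, 50 mm long (its x), 36 mm wide (its y), 45 mm tall, with a steel disc inlaid in its top; origin at the centre of its underside. Look-alike, in another slot; leave it there
- block_long: a green forming block, 70 mm long (its x), 36 mm wide (its y), 45 mm tall, with a steel disc inlaid in its top; origin at the centre of its underside. Look-alike, in another slot; leave it there
- rack: a fixed plywood rack, floor 100 x 136 x 6 mm, origin under its centre. Three slots side by side, at y = -44, 0, 44 mm, between walls 4 mm thick, 52 mm long along x, tops 48 mm above the table (block tops: 51 mm). Each block lies with its length along the rack's x; its ends are open, its sides are covered by the walls, so here it can only be taken across its length
- jig: a fixed white holding jig, base 250 (x) x 96 (y) x 25 mm high, origin under its centre. A fence stands across its -x end, top 73 mm above the table, working face at x = -95 mm; facing it is the jaw of an aluminium carriage that slides along x. The block stands on the base between the two, its length along the jig's x, its sides towards +-y open
- seat (a point): the foot of the fence's working face, on the top of the jig's base (25 mm above the table), mid-width; its axes are the jig's. A block of length L that is home has its origin L/2 from here along +x
- jaw_face (a point): the middle of the jaw's working face (it looks to the jig's -x), 25 mm above the jig's base. The carriage is 100 mm long (from here to +x), 86 mm wide, its top 73 mm above the table
- jaw (a joint): opening of the jaw in m: the gap between fence and jaw is 45 mm plus this value; range 0 to 0.032 (gap 45 to 77 mm). The carriage slides with a push of about 2 N while the clamp is loose
- clamp_grip (a point): the centre of the clamp knob's black bar grip, on its upright axis, 98 mm above the table, 58 mm behind the jaw face. The bar is 54 mm long (along this point's x), 18 mm wide (y), 28 mm tall, its underside 84 mm above the table. It rides on the carriage
- clamp (a joint): angle of the clamp knob in rad: 0 is loose with the bar along the jig's x; it grows as the knob is turned clockwise seen from above, bites from about 0.8, locks the carriage above 1.1 and has its stop at 1.5
- mug: a blue mug, 76 mm across, 90 mm tall; origin under its centre. Bystander
- glue: a white glue bottle with an orange cap, 56 mm across, 150 mm tall; origin under its centre. Bystander
- jar: a glass jar with a yellow lid, 66 mm across, 80 mm tall; origin under its centre. Bystander
- tape: an empty cardboard tape core, 90 mm across, 45 mm tall; origin under its centre. Bystander
- driver: a red-handled screwdriver, 190 mm long, lying flat. Bystander
- wrench: a steel wrench, 160 mm long, lying flat. Bystander
Mind the look-alikes: they are no part of the job. Leave any brown or red look-alike of the block_mid alone.

How it is judged (in metres and radians):
On the way:
1. the middle-length block stands in the jig between fence and jaw while the clamp is still loose (under 0.7 rad) (y of block_mid in the frame of seat between -0.015 and 0.015 m and z of block_mid in the frame of seat between -0.004 and 0.004 m and angle between block_mid's own z axis and vertical below 0.06 rad and angle between the x axis of block_mid and the x axis of jig, either way round below 0.25 rad and x of block_mid in the frame of seat between 0.026 and 0.05 m and value of joint clamp below 0.7 rad), for 0.1 s.
At the end, for the whole second after the job is handed in: Middle block upright (0.06 rad) on the jig base, square (0.1 rad), within 15 mm of mid-width, centre 27 to 33.5 mm from the fence; jaw joint below 0.0178 (play under 3 mm); clamp past 1.1 rad; at rest. Other blocks in the rack (moved under 25 mm), bystanders within 40 mm (y of block_mid in the frame of seat between -0.015 and 0.015 m and z of block_mid in the frame of seat between -0.004 and 0.004 m and angle between block_mid's own z axis and vertical below 0.06 rad and angle between the x axis of block_mid and the x axis of jig, either way round below 0.1 rad and x of block_mid in the frame of seat between 0.027 and 0.0335 m and value of joint jaw below 0.0178 m and value of joint clamp above 1.1 rad and linear speed of block_mid below 0.01 m/s); the robot touches nothing.
It fails at once if one of the other two blocks is moved more than 25 mm (distance of any of block_short, block_long from where it was at the start of the episode above 0.025 m).
It fails at once if a bystander is moved more than 40 mm (distance of any of mug, glue, jar, tape, driver, wrench from where it was at the start of the episode above 0.04 m).
It also fails if it takes over 61 s, if anything falls off the work surface, if the arm or the gripper's body presses on something with over 40 N, if the wrist force passes 120 N, or if a joint passes its speed limit or range.

## Robot

A 6-joint arm with a two-finger parallel gripper is mounted at the origin on the work surface. World frame = base frame: x ahead of the robot, y to its left, z up, the work surface at z = 0. Lengths are in mm, angles in degrees, forces in N, time in s.
With the tool pointing down it reaches from about 425 to 950 mm from the base axis. Payload 14.7 kg.
Tool frame: the origin (TCP) lies midway between the tips of the shut fingers; the grasp point (between the pads) lies 19 mm behind it (env.pinch_z is the distance from the TCP to the grasp point, in mm); z points along the fingers, y is the direction in which the jaws open and shut (so a half turn about z gives the same grasp; the last joint's range is limited). The gripper opens to 85 mm and grips with 20 to 120 N. Pads are 22 mm wide; open, the fingers measure 114 mm over their backs; the gripper's body (76 mm by 85 mm) begins 54 mm behind the grasp point. The pads swing forward as they close: fully open they stand 13 mm farther back than shut.
Start: joints at [66.601, 27.513, 91.461, -0, 61.026, -2.67], TCP at [230.049, 607.922, 200.897] pointing down, gripper open.
Joint ranges: [-157.49, 157.49], [-46.99, 117.5], [13.45, 153.17], [-89.5, 269.5], [5.16, 153.95], [-167.48, 167.48]. Speed limits (degrees/s): [108.29, 108.29, 136.94, 172.46, 172.46, 172.46].

## Interface

Orientations are given as a 3x3 rotation matrix whose columns are the frame's x, y, z axes.
In Python, from plant import sense, eyes, finish_job, env gives the robot as it stands. The module is installed in compiled form; this text tells all that it offers.
- The arm moves only by the tool jog_arm, never from a script. Its arguments are lists of equal length, an entry for each row: "travel": the shift along the tool's x, y, z in m, a list of three; "roll": the turn about the tool's z in rad. In form: {"travel": [[x, y, z], ...], "roll": [roll, ...]}. A call has exactly 8 rows; each row shifts and turns the pose as measured when the row begins, along the tool's axes as they then stand; what a row does not reach is not made up. A row lasts 1/12 s, in which the tool goes at most 41.7 mm and 7.16 degrees, less where a joint would pass 70% of its speed; a pose out of reach is approached as far as the arm can. A call is refused whole if a number of a shift passes 0.0417 or a number of a turn 0.125, either way. A call with a gripper value outside its range is refused whole. "jaw" is the finger opening in m, from 0 to 0.0854, set as the call begins (left out, the last holds). The fingers move at their own pace and stop on an object; the grip force is fixed at half the most. Time passes only in rows, so rows that do not move let the fingers close, or fill a call up. It gives the time, the measured TCP pose, the force and the opening at its end, in the units of the state.
- sense(): the state, without advancing time (a new reading comes with each control period).
- eyes.grab_frame(name): name is "side" or "top"; returns a dict with "color" (384x512x3 uint8, red, green, blue), "fx", "fy", "cx", "cy" (pixels), "T" (4x4, takes a point from camera to world coordinates). Camera axes: x right, y down, z forward; pixel columns grow to the right and rows downward; lengths in mm; the calibration is good to about 2 mm. A picture is of the moment at which its call begins. There is no depth.
- finish_job(): hands the job in, once; it reports no verdict.
The state is a dict: "time_s": time; "joints": joint angles; "joint_velocities": joint speeds; "joint_torque": joint torques, N m; "tcp_pos": TCP position; "tcp_rot": TCP orientation; "contact_force": force on the tool from outside, world axes, zero at the start; "moment": the same for the moment, N m; "finger_gap": opening from 0.0 (shut) to 1.0 (fully open).
Only numpy, scipy, OpenCV 4.12 (cv2) and the standard library are available. Lean on these libraries where they do the work, as an engineer would, in place of code of your own. Each camera call takes 0.05 s, during which the arm holds its last target.

## Working session

There is one attempt and no reset: what is moved stays moved. The work goes in short steps, Python scripts to look and compute and a tool call to move; the robot and the scene stay as the last step left them, time stands still between calls to the robot, and variables do not carry over. Pictures are saved under pics/ and viewed, and the job is handed in when it is done.

Besides the shell and the picture viewer there is one more tool, called after "Call:" as name([rows], argument=value, ...), one row to a line, values as JSON. jog_arm: Moves the arm, as the interface text tells. Its arguments: {"type":"object","properties":{"travel":{"type":"array"},"roll":{"type":"array"},"jaw":{"type":"number"}},"required":["travel","roll"]}

```bash
mkdir -p pics; ls; python3 - <<'E'
from plant import sense, eyes, env
import cv2,numpy as np,pickle
s=sense(); print(s['time_s'],s['tcp_pos'],np.round(s['tcp_rot'],3).tolist(),s['finger_gap'],env.pinch_z)
for n in('side','top'):
    f=eyes.grab_frame(n); pickle.dump(f,open(f'{n}0.pkl','wb'))
    cv2.imwrite(f'pics/{n}0.png',cv2.resize(f['color'][:,:,::-1],(800,600),interpolation=cv2.INTER_CUBIC))
    print(n,f['fx'],f['fy'],f['cx'],f['cy'],np.round(f['T'],3).tolist())
E
```

```text
pics
0.0 [229.89060313 607.50068747 200.25932354] [[-0.935, 0.354, -0.0], [0.354, 0.935, -0.001], [0.0, -0.001, -1.0]] 0.9976520948887605 18.700000000000003
side 381.70118681393404 381.70118681393404 257.08861206277544 192.35529293561356 [[-1.0, -0.003, 0.007, 575.086], [-0.008, 0.523, -0.852, 1083.653], [-0.001, -0.852, -0.523, 744.65], [0.0, 0.0, 0.0, 1.0]]
top 403.1753115232085 403.1753115232085 252.28930247342757 193.5167065196333 [[-0.003, -0.998, 0.07, 499.02], [-1.0, 0.004, 0.01, 30.795], [-0.01, -0.07, -0.997, 1322.82], [0.0, 0.0, 0.0, 1.0]]
```

View pics/side0.png

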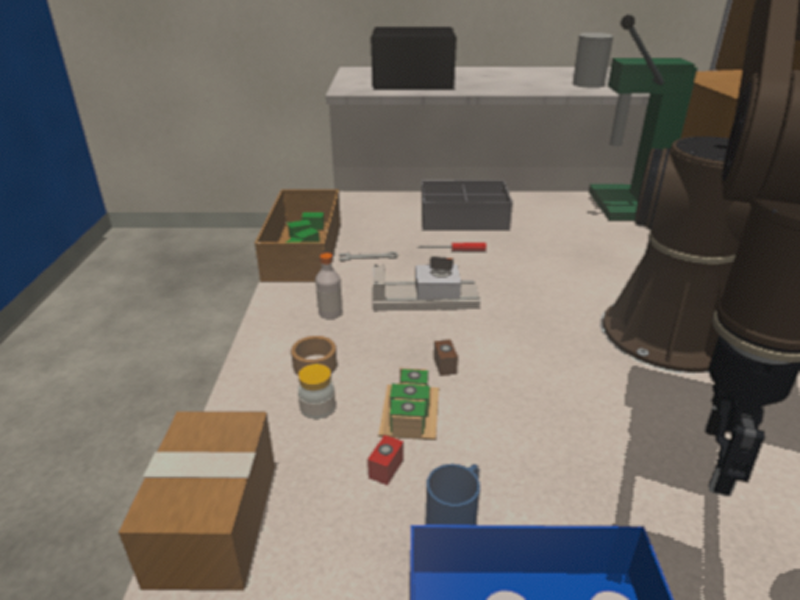

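View pics/top0.png

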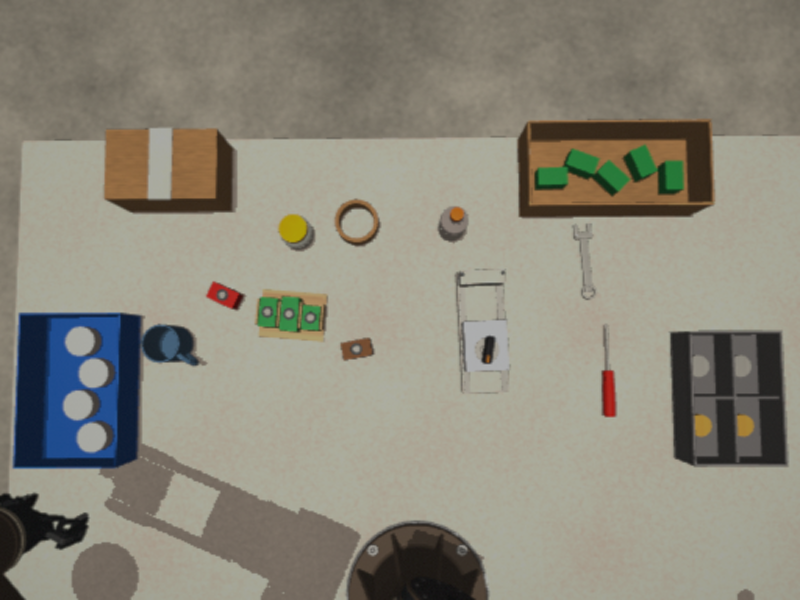

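```bash
cat > h.py <<'E'
import numpy as np,cv2,pickle
def ray(f,u,v):
    d=f['T'][:3,:3]@np.array([(u-f['cx'])/f['fx'],(v-f['cy'])/f['fy'],1.]); return f['T'][:3,3],d
def onz(f,u,v,z):
    o,d=ray(f,u,v); return (o+d*(z-o[2])/d[2])[:2]
def proj(f,p):
    q=np.linalg.inv(f['T'])@np.array([*p,1.]); return np.array([f['fx']*q[0]/q[2]+f['cx'],f['fy']*q[1]/q[2]+f['cy']])
def crop(f,x0,y0,x1,y1,k,name):
    cv2.imwrite(name,cv2.resize(f['color'][y0:y1,x0:x1,::-1],None,fx=k,fy=k,interpolation=cv2.INTER_CUBIC))
E
python3 - <<'E'
from h import *
f=pickle.load(open('top0.pkl','rb')); g=pickle.load(open('side0.pkl','rb'))
crop(f,160,180,215,222,13,'pics/ctop_rack.png'); crop(f,285,165,335,255,6.5,'pics/ctop_jig.png')
crop(g,240,230,285,285,10,'pics/cside_rack.png'); crop(g,230,160,315,202,9,'pics/cside_jig.png')
hsv=cv2.cvtColor(f['color'],cv2.COLOR_RGB2HSV)
m=cv2.inRange(hsv,(45,100,40),(80,255,255))
m[:, :160]=0;m[:,215:]=0
c,_=cv2.findContours(m,cv2.RETR_EXTERNAL,cv2.CHAIN_APPROX_NONE)
for k in c:
    if cv2.contourArea(k)<20: continue
    P=np.array([onz(f,*(p[0]),51) for p in k],np.float32)
    print(cv2.contourArea(k),cv2.boundingRect(k),cv2.minAreaRect(P))
E
```

```text
151.5 (192, 195, 13, 17) ((559.3473510742188, 214.36146545410156), (35.7192497253418, 49.023193359375), 83.94178009033203)
220.5 (178, 190, 15, 22) ((567.2108764648438, 256.45550537109375), (38.81264114379883, 69.12649536132812), 84.40089416503906)
181.5 (165, 190, 13, 19) ((571.7901611328125, 301.35247802734375), (35.64487838745117, 58.54780960083008), 85.3624267578125)
```

View pics/ctop_rack.png

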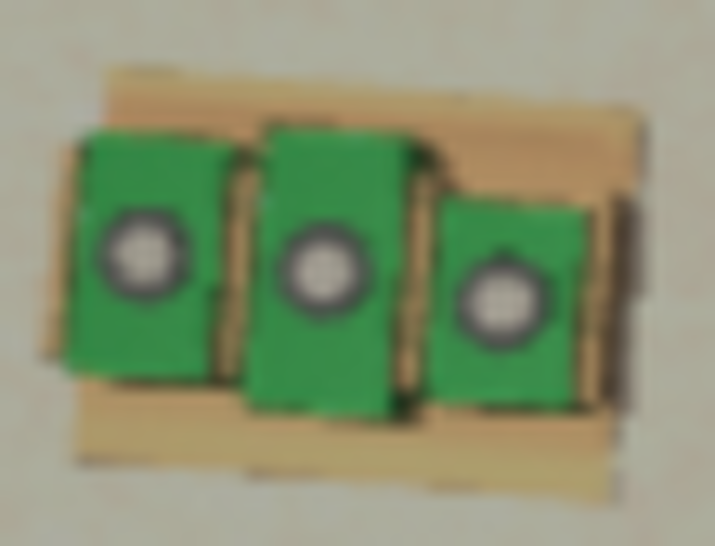

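View pics/ctop_jig.png

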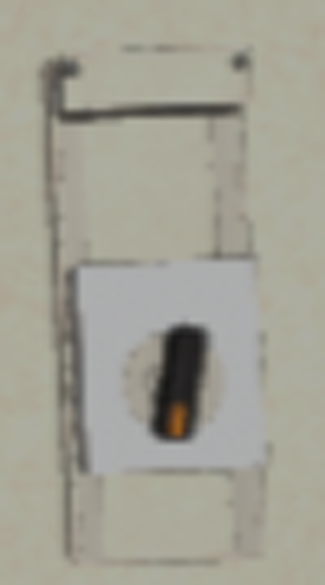

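View pics/cside_rack.png

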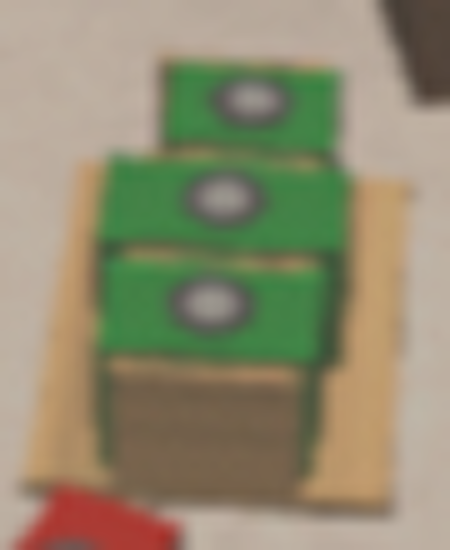

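View pics/cside_jig.png

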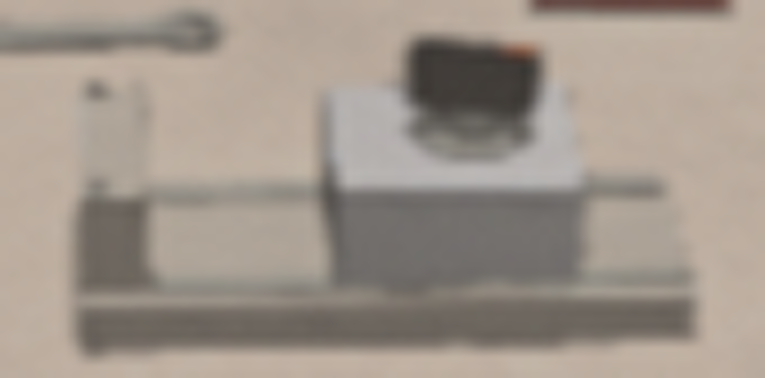

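```bash
python3 - <<'E'
from h import *
f=pickle.load(open('top0.pkl','rb')); g=pickle.load(open('side0.pkl','rb'))
k=8
def big(F,x0,y0,x1,y1): return cv2.resize(F['color'][y0:y1,x0:x1],None,fx=k,fy=k,interpolation=cv2.INTER_CUBIC)
def pix(p,x0,y0): return (p[0]+.5)/k-.5+x0,(p[1]+.5)/k-.5+y0
def rects(F,box,lo,hi,z,hsvm=True,minA=600,tag=''):
    B=big(F,*box); H=cv2.cvtColor(B,cv2.COLOR_RGB2HSV)
    m=cv2.inRange(H,lo,hi); cv2.imwrite(f'pics/m_{tag}.png',m)
    c,_=cv2.findContours(m,cv2.RETR_EXTERNAL,cv2.CHAIN_APPROX_NONE)
    for q in c:
        if cv2.contourArea(q)<minA: continue
        P=np.array([onz(F,*pix(p[0],box[0],box[1]),z) for p in q],np.float32)
        r=cv2.minAreaRect(P); M=cv2.moments(P.reshape(-1,1,2))
        print(tag,'rect',np.round(r[0],1),np.round(r[1],1),round(r[2],1),'cen',round(M['m10']/M['m00'],1),round(M['m01']/M['m00'],1))
rects(f,(160,180,215,222),(45,90,40),(85,255,255),51,tag='green_top')
rects(g,(240,230,285,285),(45,120,110),(85,255,255),51,tag='green_side')
rects(f,(160,180,215,222),(5,60,60),(25,255,255),6,tag='rackfloor')
# print colours in jig
for (F,box,n) in((f,(285,165,335,255),'t'),(g,(230,160,315,202),'s')):
    H=cv2.cvtColor(F['color'],cv2.COLOR_RGB2HSV)
    if n=='t':
        for uv in [(305,210),(322,215),(306,176),(310,195),(300,195),(325,195),(310,230),(308,222),(280,210)]: print(n,uv,F['color'][uv[1],uv[0]],H[uv[1],uv[0]])
    else:
        for uv in [(273,174),(273,186),(241,174),(281,169),(255,185)]: print(n,uv,F['color'][uv[1],uv[0]],H[uv[1],uv[0]])
rects(f,(285,165,335,255),(0,0,0),(179,255,75),112,tag='bar_top')
rects(f,(285,165,335,255),(100,8,120),(140,60,255),73,tag='carr_top')
rects(g,(230,155,315,202),(100,8,150),(140,60,255),73,tag='carr_side')
E
```

```text
green_top rect [559.3 213.8] [38.  50.5] 84.5 cen 559.1 214.2
green_top rect [571.1 301.2] [38.2 60.3] 83.5 cen 571.1 301.1
green_top rect [567.1 257.1] [41.9 69.7] 86.5 cen 567.1 257.3
green_side rect [556.3 305. ] [31.5 23.2] 85.6 cen 553.5 307.3
green_side rect [588.9 301.2] [22.4 32. ] 0.4 cen 592.2 303.0
green_side rect [551.4 261.9] [29.4 27.6] 87.3 cen 547.5 264.0
green_side rect [588.5 258.6] [24.9 28.9] 1.8 cen 590.5 259.5
green_side rect [543.7 218. ] [30.  14.3] 75.1 cen 544.0 219.7
green_side rect [577.1 215.5] [11.1 27.6] 0.4 cen 578.2 216.4
rackfloor rect [569.3 288.7] [ 5.3 53.2] 85.0 cen 570.6 288.4
rackfloor rect [575.1 333.8] [ 5.2 53.6] 85.4 cen 575.1 333.5
rackfloor rect [566.6 257.4] [137.7 101.3] 85.1 cen 564.9 247.0
t (305, 210) [172 173 173] [ 90   1 173]
t (322, 215) [172 173 174] [105   3 174]
t (306, 176) [173 173 156] [ 30  25 173]
t (310, 195) [172 172 156] [ 30  24 172]
t (300, 195) [172 172 157] [ 30  22 172]
t (325, 195) [172 173 157] [ 32  24 173]
t (310, 230) [51 39 30] [ 13 105  51]
t (308, 222) [132 128 118] [ 21  27 132]
t (280, 210) [172 172 155] [ 30  25 172]
s (273, 174) [179 175 173] [ 10   9 179]
s (273, 186) [114 110 107] [ 13  16 114]
s (241, 174) [174 164 151] [ 17  34 174]
s (281, 169) [66 61 56] [15 39 66]
s (255, 185) [175 164 151] [ 16  35 175]
bar_top rect [ 493.7 -135.5] [19.3 51.9] 81.3 cen 496.1 -135.9
```

```bash
python3 - <<'E'
from h import *
f=pickle.load(open('top0.pkl','rb')); g=pickle.load(open('side0.pkl','rb'))
k=8
def go(F,box,fn,z,tag):
    B=cv2.resize(F['color'][box[1]:box[3],box[0]:box[2]],None,fx=k,fy=k,interpolation=cv2.INTER_CUBIC)
    m=fn(B).astype(np.uint8)*255; cv2.imwrite(f'pics/m_{tag}.png',m)
    c,_=cv2.findContours(m,cv2.RETR_EXTERNAL,cv2.CHAIN_APPROX_NONE)
    for q in c:
        if cv2.contourArea(q)<1500: continue
        P=np.array([onz(F,(p[0][0]+.5)/k-.5+box[0],(p[0][1]+.5)/k-.5+box[1],z) for p in q],np.float32)
        r=cv2.minAreaRect(P); print(tag,np.round(r[0],1),np.round(r[1],1),round(r[2],1),'corners',np.round(cv2.boxPoints(r)).tolist())
rb=lambda B:B[:,:,0].astype(int)-B[:,:,2]
go(f,(285,165,335,255),lambda B:(rb(B)<8)&(B[:,:,0]>140),73,'carr')
go(g,(230,155,315,202),lambda B:(rb(B)<15)&(B[:,:,0]>150),73,'carrs')
B=cv2.resize(f['color'][165:255,285:335],None,fx=8,fy=8,interpolation=cv2.INTER_CUBIC)
L=cv2.cvtColor(B,cv2.COLOR_RGB2GRAY); e=cv2.createCLAHE(8,(4,4)).apply(L)
M=cv2.imread('pics/m_carr.png',0)
cv2.imwrite('pics/jig_enh.png',cv2.hconcat([e,M])[:600])
E
```

```text
carr [ 501.5 -138. ] [100.5  86. ] 2.5 corners [[449.0, -97.0], [453.0, -183.0], [554.0, -179.0], [550.0, -93.0]]
carrs [ 502.6 -135.4] [101.4  89.7] 3.1 corners [[450.0, -93.0], [454.0, -183.0], [556.0, -177.0], [551.0, -88.0]]
```

View pics/jig_enh.png

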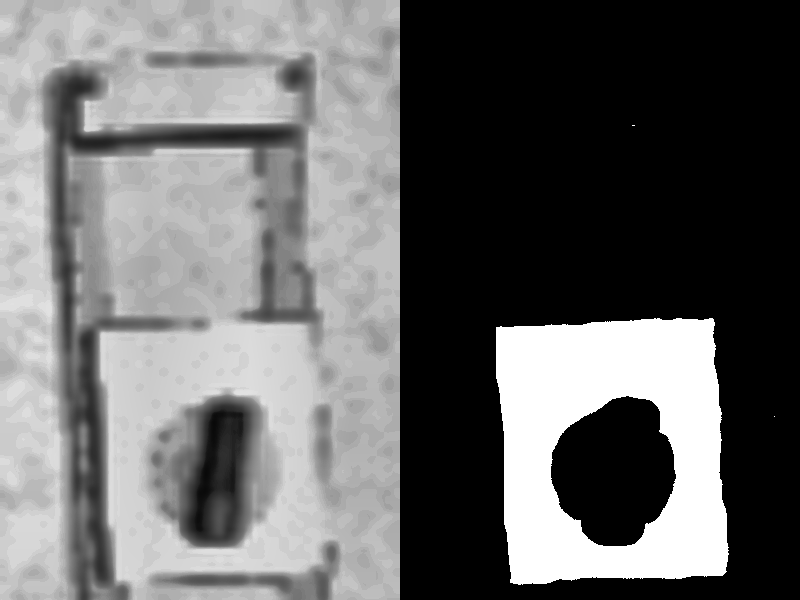

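```bash
python3 - <<'E'
from h import *
f=pickle.load(open('top0.pkl','rb'))
P=lambda c,r,z:np.round(onz(f,(c+.5)/8-.5+285,(r+.5)/8-.5+165,z),1)
print('fence top edge',P(90,132,73),P(300,125,73),'foot',P(75,150,25),P(300,143,25))
print('jaw edge',P(100,324,73),P(318,316,73))
# tape, jar, glue, brown etc at 800 scale
for n,u,v,z in [('glue',453,222,75),('brown',357,349,45),('jar',295,230,80),('tape',357,222,45),('driver top',605,325,0),('mug',170,342,90),('driver',609,395,10)]:
    print(n,np.round(onz(f,u*.64,v*.64,z)))
E
```

```text
fence top edge [625.2 -92.4] [ 627.5 -174. ] foot [622.7 -91. ] [ 625.2 -181.7]
jaw edge [550.5 -95.5] [ 553.2 -179.8]
glue [748. -75.]
brown [495. 119.]
jar [732. 241.]
tape [755. 119.]
driver top [ 543. -397.]
mug [510. 483.]
driver [ 398. -398.]
```

Call:
jog_arm([
  [-0.036, -0.014, 0],
  [-0.036, -0.014, 0],
  [-0.036, -0.014, 0],
  [-0.036, -0.014, 0],
  [-0.036, -0.014, 0],
  [-0.036, -0.014, 0],
  [-0.036, -0.014, 0],
  [-0.036, -0.014, 0],
], roll=[0, 0, 0, 0, 0, 0, 0, 0], jaw=0.085)

```text
time_s: 0.77
tcp_pos: [461.5, 397.3, 197.3]
tcp_rot: [[-0.939, 0.344, -0.004], [0.344, 0.939, -0.002], [0.003, -0.004, -1.0]]
contact_force: [1.5, 0.4, -0.4]
finger_gap: 0.996
```

```bash
cat > d.py <<'E'
import sys,numpy as np
from plant import sense
def delta(x,y,z,yaw):
    s=sense(); R=np.array(s['tcp_rot']); p=np.array(s['tcp_pos'])
    cy=np.degrees(np.arctan2(R[1,0],R[0,0])); 
    dy=(cy-yaw+180)%360-180
    print('t',round(s['time_s'],2),'pos',np.round(p,1),'yaw',round(cy,1),'tilt',round(np.degrees(np.arccos(-R[2,2])),2),'F',np.round(s['contact_force'],1),'M',np.round(s['moment'],2),'gap',round(s['finger_gap'],3),'j',np.round(s['joints'],1))
    print('now tool-frame delta mm',np.round(R.T@(np.array([x,y,z])-p),1),'roll rad',round(np.radians(dy),3))
    a=np.radians(yaw); R2=np.array([[np.cos(a),np.sin(a),0],[np.sin(a),-np.cos(a),0],[0,0,-1]])
    print('after-roll delta mm',np.round(R2.T@(np.array([x,y,z])-p),1))
if __name__=='__main__': delta(*map(float,sys.argv[1:5]))
E
python3 d.py 571 301.2 200 85.1
```

```text
t 0.77 pos [461.5 397.3 197.3] yaw 159.9 tilt 0.27 F [ 1.5  0.4 -0.4] M [ 0.03 -0.01 -0.03] gap 0.996 j [ 37.8  24.6  97.1   0.   58.6 -32.1]
now tool-frame delta mm [-135.9  -52.6   -3. ] roll rad 1.306
after-roll delta mm [-86.3 117.3  -2.7]
```

Call:
jog_arm([
  [-0.034, -0.013, 0],
  [-0.034, -0.013, 0],
  [-0.034, -0.013, 0],
  [-0.03, -0.012, 0],
  [0, 0, 0],
  [0, 0, 0],
  [0, 0, 0],
  [0, 0, 0],
], roll=[0, 0, 0, 0, 0.12, 0.12, 0.12, 0.12])

```text
time_s: 1.43
tcp_pos: [578.4, 288.9, 194.1]
tcp_rot: [[-0.663, 0.749, -0.006], [0.749, 0.663, -0.005], [0.0, -0.008, -1.0]]
contact_force: [0.8, 0.4, -0.5]
finger_gap: 0.997
```

Call:
jog_arm([
  [0, 0, 0.01],
  [0, 0, 0.01],
  [0, 0, 0.01],
  [0, 0, 0.01],
  [0, 0, 0.01],
  [0, 0, 0.01],
  [0, 0, 0.01],
  [0, 0, 0],
], roll=[0.12, 0.12, 0.12, 0.12, 0.12, 0.12, 0.12, 0])

```text
time_s: 2.1
tcp_pos: [577.1, 287.1, 119.2]
tcp_rot: [[0.156, 0.988, -0.009], [0.988, -0.156, -0.007], [-0.008, -0.008, -1.0]]
contact_force: [-0.8, -0.8, 0.2]
finger_gap: 0.994
```

```bash
python3 d.py 571 301.2 12 85.1
```

```text
t 2.1 pos [577.1 287.1 119.2] yaw 81.0 tilt 0.66 F [-0.8 -0.8  0.2] M [-0.04 -0.01 -0.03] gap 0.994 j [23.8 32.3 95.9 -0.2 52.4 32.9]
now tool-frame delta mm [ 13.8  -7.4 107.1] roll rad -0.071
after-roll delta mm [ 13.5  -7.3 107.2]
```

Call:
jog_arm([
  [0.007, -0.004, 0.005],
  [0.007, -0.004, 0.005],
  [0, 0, 0.01],
  [0, 0, 0.01],
  [0, 0, 0],
  [0, 0, 0],
  [0, 0, 0],
  [0, 0, 0],
], roll=[-0.035, -0.035, 0, 0, 0, 0, 0, 0])

```text
time_s: 2.77
tcp_pos: [570.3, 303.2, 86.9]
tcp_rot: [[0.06, 0.998, -0.01], [0.998, -0.06, -0.007], [-0.008, -0.01, -1.0]]
contact_force: [1.5, 0.4, -0.0]
finger_gap: 0.998
```

```bash
python3 d.py 571 301.2 12 85.1; python3 - <<'E'
from h import *; from plant import eyes
f=eyes.grab_frame('top'); g=eyes.grab_frame('side')
crop(f,140,160,230,240,6,'pics/a_t.png'); crop(g,220,190,320,290,6,'pics/a_s.png')
a=cv2.imread('pics/a_t.png');b=cv2.imread('pics/a_s.png')
h=440;r=lambda i:cv2.resize(i,(int(i.shape[1]*h/i.shape[0])*4//5,h*4//5))
cv2.imwrite('pics/a.png',cv2.hconcat([r(a),r(b)]))
E
```

```text
t 2.77 pos [570.3 303.2  86.9] yaw 86.6 tilt 0.7 F [ 1.5  0.4 -0. ] M [-0.   -0.06  0.01] gap 0.998 j [25.4 34.6 97.  -0.2 49.1 28.9]
now tool-frame delta mm [-1.4  1.6 74.9] roll rad 0.026
after-roll delta mm [-1.9  0.9 74.9]
```

View pics/a.png

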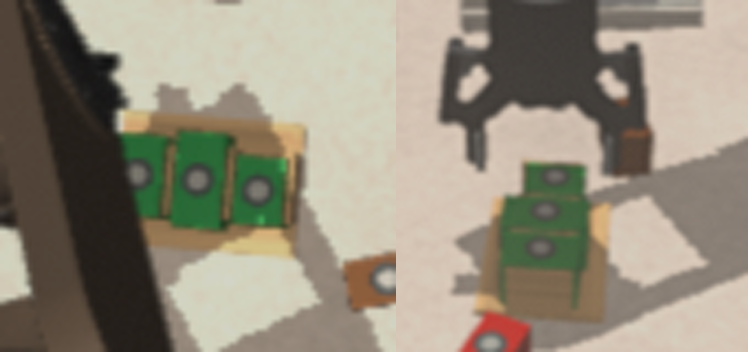

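Call:
jog_arm([
  [-0.001, 0.001, 0.01],
  [-0.001, 0, 0.012],
  [0, 0, 0.012],
  [0, 0, 0.012],
  [0, 0, 0.01],
  [0, 0, 0.01],
  [0, 0, 0.008],
  [0, 0, 0],
], roll=[0.026, 0, 0, 0, 0, 0, 0, 0])

```text
time_s: 3.53
tcp_pos: [570.2, 299.7, 4.4]
tcp_rot: [[0.089, 0.996, -0.01], [0.996, -0.089, -0.007], [-0.008, -0.01, -1.0]]
contact_force: [-1.0, -0.8, 0.0]
finger_gap: 0.998
```

```bash
python3 d.py 571 301.2 12 85.1
```

```text
t 3.53 pos [570.2 299.7   4.4] yaw 84.9 tilt 0.72 F [-1.  -0.8  0. ] M [-0.02  0.02 -0.02] gap 0.998 j [25.1 40.8 99.6 -0.2 40.4 30.4]
now tool-frame delta mm [ 1.5  0.6 -7.6] roll rad -0.004
after-roll delta mm [ 1.6  0.7 -7.6]
```

Call:
jog_arm([
  [0.0015, 0.0005, -0.008],
  [0, 0, 0],
  [0, 0, 0],
  [0, 0, 0],
  [0, 0, 0],
  [0, 0, 0],
  [0, 0, 0],
  [0, 0, 0],
], roll=[0, 0, 0, 0, 0, 0, 0, 0])

```text
time_s: 4.2
tcp_pos: [572.3, 302.2, 15.1]
tcp_rot: [[0.089, 0.996, -0.008], [0.996, -0.089, -0.006], [-0.006, -0.007, -1.0]]
contact_force: [-0.0, 0.6, -0.2]
finger_gap: 0.996
```

Call:
jog_arm([
  [0, 0, 0],
  [0, 0, 0],
  [0, 0, 0],
  [0, 0, 0],
  [0, 0, 0],
  [0, 0, 0],
  [0, 0, 0],
  [0, 0, 0],
], roll=[0, 0, 0, 0, 0, 0, 0, 0], jaw=0.03)

```text
time_s: 4.87
tcp_pos: [581.8, 304.7, 23.2]
tcp_rot: [[0.089, 0.996, 0.01], [0.996, -0.089, 0.001], [0.001, 0.009, -1.0]]
contact_force: [0.4, 1.1, 0.3]
finger_gap: 0.351
```

```bash
python3 d.py 571 301.2 12 85.1
```

```text
t 4.87 pos [581.8 304.7  23.2] yaw 84.9 tilt 0.55 F [0.4 1.1 0.3] M [ 0.04 -0.06 -0.05] gap 0.351 j [25.1 39.5 98.6 -0.3 41.4 30.5]
now tool-frame delta mm [ -4.4 -10.6  11.1] roll rad -0.004
after-roll delta mm [ -4.4 -10.5  11.2]
```

```bash
cat > look.py <<'E'
import sys
from h import *; from plant import eyes
n=sys.argv[1]; tb=list(map(int,sys.argv[2].split(','))); sb=list(map(int,sys.argv[3].split(',')))
f=eyes.grab_frame('top'); g=eyes.grab_frame('side')
pickle.dump((f,g),open('last.pkl','wb'))
ims=[cv2.resize(F['color'][b[1]:b[3],b[0]:b[2],::-1],(395,int(395*(b[3]-b[1])/(b[2]-b[0]))),interpolation=cv2.INTER_CUBIC) for F,b in((f,tb),(g,sb))]
H=max(i.shape[0] for i in ims)
cv2.imwrite(f'pics/{n}.png',cv2.hconcat([cv2.copyMakeBorder(i,0,H-i.shape[0],0,5,cv2.BORDER_CONSTANT) for i in ims]))
E
python3 look.py b 140,160,230,240 220,190,320,290; python3 d.py 571 301 12 85
```

```text
t 4.97 pos [581.5 304.6  22.9] yaw 84.9 tilt 0.51 F [-0.   0.3 -0.8] M [-0.02 -0.01 -0.03] gap 0.351 j [25.1 39.5 98.6 -0.3 41.4 30.5]
now tool-frame delta mm [ -4.6 -10.2  10.8] roll rad -0.002
after-roll delta mm [ -4.5 -10.2  10.9]
```

View pics/b.png

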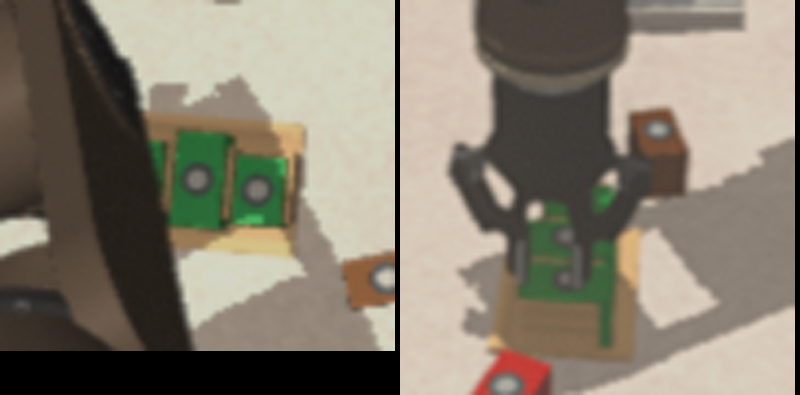

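```bash
python3 - <<'E'
from h import *; from plant import sense
f,g=pickle.load(open('last.pkl','rb')); s=sense(); p=np.array(s['tcp_pos']);R=np.array(s['tcp_rot'])
im=g['color'][180:300,215:325,::-1].copy(); k=7; im=cv2.resize(im,None,fx=k,fy=k,interpolation=cv2.INTER_CUBIC)
def mark(P,c):
    u=proj(g,P); q=(int((u[0]-215+.5)*k),int((u[1]-180+.5)*k)); cv2.drawMarker(im,q,c,0,14,1); return np.round(u,1)
for y in(-16,0,16):
    for z in(0,-10,-20,-30): mark(p+R@np.array([0,y,z]),(0,0,255) if z==0 else (0,255,255))
a=np.radians(-4.9);ex=np.array([np.cos(a),np.sin(a),0]);ey=np.array([-np.sin(a),np.cos(a),0]);c=np.array([571,301.2,0])
for z in (6,51):
  for sx in(-30,30):
    for sy in(-18,18): mark(c+ex*sx+ey*sy+[0,0,z],(255,0,255))
cv2.imwrite('pics/c.png',im[:600,:800])
E
```

```text
(no output)
```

View pics/c.png

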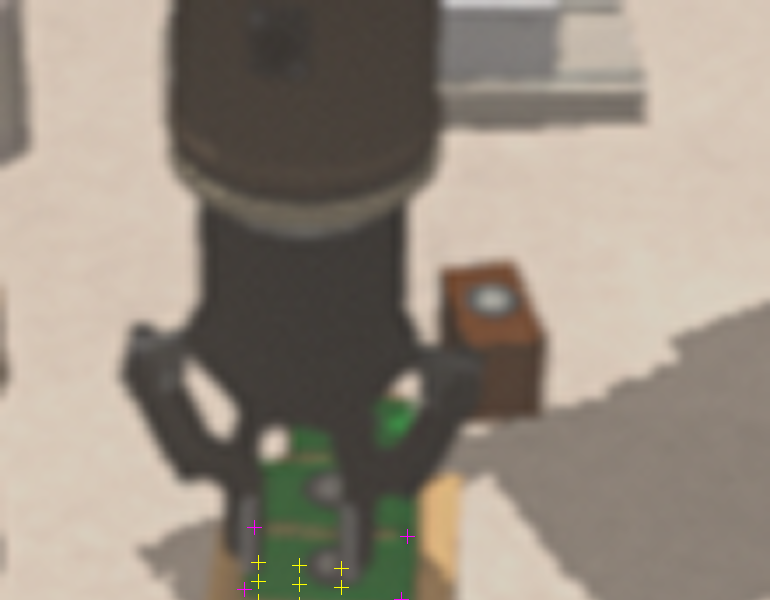

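```bash
python3 - <<'E'
from h import *
g=pickle.load(open('side0.pkl','rb')); f,_=pickle.load(open('last.pkl','rb'))
for P in [(613,301,87),(613,301,100),(613,301,113),(527.8,305.7,87),(527.8,305.7,100),(527.8,305.7,113)]: print(P,np.round(proj(g,P),1))
print('start tip',[np.round(proj(g,(229.9,607.5,z)),1) for z in (200,213)],[np.round(proj(f,(229.9,607.5,z)),1) for z in (200,213)])
i=cv2.imread('pics/a_s.png'); print(i.shape); cv2.imwrite('pics/a_s2.png',i)
E
```

```text
(613, 301, 87) [245.4 249.5]
(613, 301, 100) [245.3 245.6]
(613, 301, 113) [245.2 241.8]
(527.8, 305.7, 87) [277.6 250.8]
(527.8, 305.7, 100) [277.7 246.9]
(527.8, 305.7, 113) [277.9 243. ]
start tip [array([451. , 312.4]), array([452.9, 307.3])] [array([ 46.7, 320.8]), array([ 44.2, 322. ])]
(600, 600, 3)
```

View pics/a_s2.png

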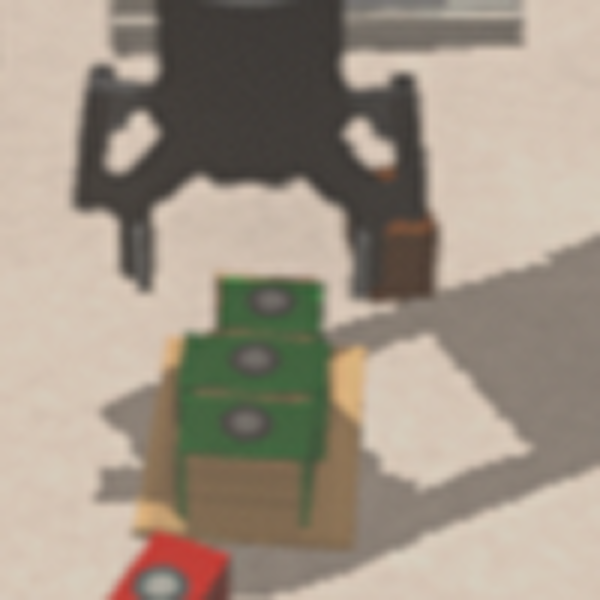

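```bash
python3 - <<'E'
from h import *
g=pickle.load(open('side0.pkl','rb')); f=pickle.load(open('top0.pkl','rb'))
y=np.array([.354,.935,0]); p=np.array([229.9,607.5,200.3]); x=np.array([-.935,.354,0])
B=g['color'][255:325,440:512,::-1]; k=8; im=cv2.resize(B,None,fx=k,fy=k,interpolation=cv2.INTER_CUBIC)
for s in(-43,43):
    for e in(-11,11):
        for h,c in((0,(0,0,255)),(13,(0,255,0)),(26,(0,255,255)),(39,(255,0,255))):
            u=proj(g,p+s*y+e*x+[0,0,h]); cv2.drawMarker(im,(int((u[0]-440+.5)*k),int((u[1]-255+.5)*k)),c,0,12,1)
cv2.imwrite('pics/st.png',im)
E
```

```text
(no output)
```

View pics/st.png

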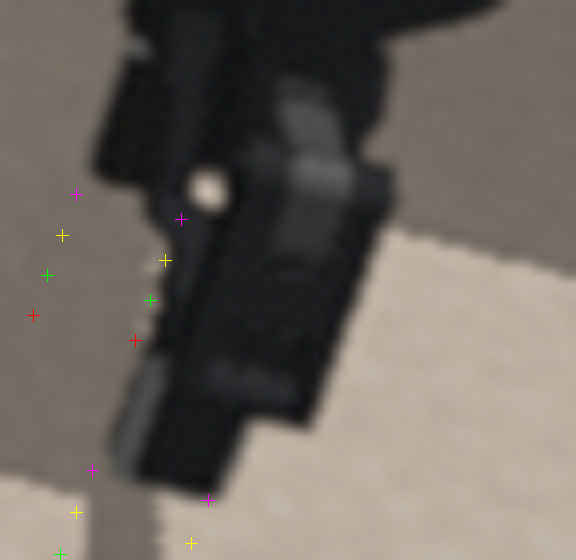

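Call:
jog_arm([
  [0, 0, -0.012],
  [0, 0, -0.015],
  [0, 0, -0.015],
  [0, 0, -0.012],
  [-0.004, -0.004, 0],
  [0, -0.005, 0],
  [0, 0, 0],
  [0, 0, 0],
], roll=[0, 0, 0, 0, 0, 0, 0, 0])

```text
time_s: 5.63
tcp_pos: [567.8, 300.3, 79.1]
tcp_rot: [[0.089, 0.996, 0.004], [0.996, -0.089, -0.002], [-0.002, 0.004, -1.0]]
contact_force: [-0.4, -0.4, 0.5]
finger_gap: 0.352
```

Call:
jog_arm([
  [0, 0, 0],
  [0, 0, 0],
  [0, 0, 0],
  [0, 0, 0],
  [0, 0, 0],
  [0, 0, 0],
  [0, 0, 0],
  [0, 0, 0],
], roll=[0, 0, 0, 0, 0, 0, 0, 0], jaw=0.085)

```text
time_s: 6.3
tcp_pos: [566.6, 299.7, 76.4]
tcp_rot: [[0.088, 0.996, 0.0], [0.996, -0.088, -0.004], [-0.004, 0.0, -1.0]]
contact_force: [-1.0, -0.3, -0.4]
finger_gap: 0.996
```

```bash
python3 d.py 571 301.2 -14 85.1;  python3 look.py d 140,160,230,240 220,190,320,290
```

```text
t 6.3 pos [566.6 299.7  76.4] yaw 84.9 tilt 0.21 F [-1.  -0.3 -0.4] M [ 0.02  0.01 -0.01] gap 0.996 j [25.3 34.7 98.7 -0.3 46.6 30.5]
now tool-frame delta mm [ 2.2  4.2 90.4] roll rad -0.003
after-roll delta mm [ 1.9  4.3 90.4]
```

View pics/d.png

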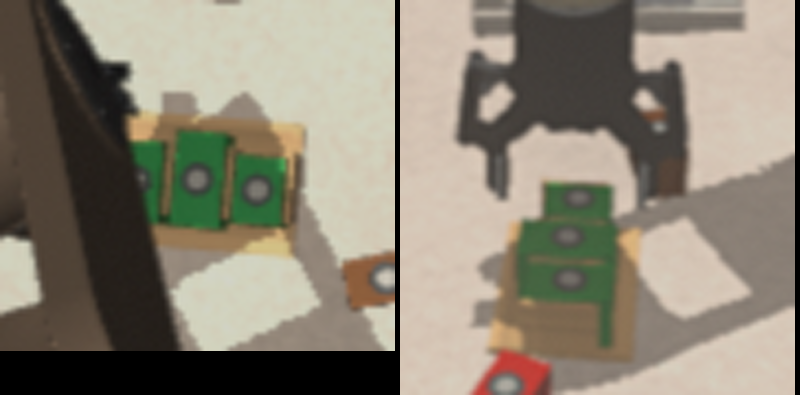

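```bash
python3 - <<'E'
from h import *
g0=pickle.load(open('side0.pkl','rb')); f,g=pickle.load(open('last.pkl','rb'))
k=8
for n,F in(('0',g0),('1',g)):
    B=cv2.resize(F['color'][250:268,248:282],None,fx=k,fy=k,interpolation=cv2.INTER_CUBIC)
    H=cv2.cvtColor(B,cv2.COLOR_RGB2HSV)
    m=cv2.inRange(H,(0,0,0),(179,90,255)); cv2.imwrite(f'pics/disc{n}.png',m)
    c,_=cv2.findContours(m,cv2.RETR_EXTERNAL,cv2.CHAIN_APPROX_NONE)
    for q in c:
        A=cv2.contourArea(q)
        if 500<A<6000:
            M=cv2.moments(q);u=(M['m10']/M['m00']+.5)/k-.5+248;v=(M['m01']/M['m00']+.5)/k-.5+250
            print(n,A,round(u,1),round(v,1),np.round(onz(F,u,v,51),1))
E
```

```text
0 2416.5 280.4 259.2 [519.1 298.1]
0 1274.5 262.0 250.8 [568.5 263.5]
1 2649.0 280.2 259.5 [519.5 299.3]
```

```bash
python3 - <<'E'
from h import *
g0=pickle.load(open('side0.pkl','rb')); f,g=pickle.load(open('last.pkl','rb'))
for n,F in(('0',g0),('1',g)):
    for r in (258,260,262):
        a=F['color'][r,246:284].astype(int); print(n,r,' '.join(str(v) for v in a[:,1]-a[:,0]))
E
```

```text
0 258 -35 -37 -32 -13 34 63 64 63 63 63 56 37 15 3 -1 0 3 13 35 57 67 67 66 67 67 60 42 23 0 -25 -35 -35 -33 -32 -21 -14 -13 -14
0 260 -36 -36 -31 -9 37 63 63 63 63 60 39 6 -6 -6 -5 -5 -5 -6 2 30 58 64 63 64 61 55 37 16 -8 -28 -36 -36 -34 -30 -20 -12 -11 -12
0 262 -37 -36 -32 -4 47 68 64 63 63 64 55 38 17 4 -1 0 4 10 29 52 62 63 64 64 62 48 26 8 -20 -35 -37 -34 -34 -30 -18 -11 -13 -13
1 258 -24 -25 -20 -3 19 23 25 31 32 32 32 33 30 22 10 5 3 2 4 13 23 31 34 34 35 34 35 30 7 -16 -25 -26 -26 -23 -18 -15 -16 -15
1 260 -24 -24 -19 -5 18 26 27 30 30 30 30 29 17 0 -6 -5 -5 -6 -5 -5 0 17 30 32 32 32 32 28 5 -16 -25 -26 -25 -24 -16 -12 -13 -13
1 262 -25 -23 -20 -8 17 27 30 30 31 31 31 30 24 12 2 -4 -4 -5 -4 1 11 25 32 32 33 33 33 22 -6 -23 -26 -25 -25 -22 -15 -11 -11 -15
```

Call:
jog_arm([
  [0.002, 0, 0.01],
  [0, 0, 0.014],
  [0, 0, 0.014],
  [0, 0, 0.014],
  [0, 0, 0.014],
  [0, 0, 0.005],
  [0, 0, 0],
  [0, 0, 0],
], roll=[0, 0, 0, 0, 0, 0, 0, 0])

```text
time_s: 7.07
tcp_pos: [567.0, 302.5, -0.3]
tcp_rot: [[0.088, 0.996, 0.001], [0.996, -0.088, -0.003], [-0.003, 0.002, -1.0]]
contact_force: [0.8, -0.3, -0.3]
finger_gap: 0.995
```

```bash
python3 d.py 566.3 301.6 -14 85.1;  python3 look.py e 140,160,230,240 220,190,320,290
```

```text
t 7.07 pos [ 5.670e+02  3.025e+02 -3.000e-01] yaw 84.9 tilt 0.18 F [ 0.8 -0.3 -0.3] M [-0.04  0.01 -0.02] gap 0.995 j [ 25.5  40.8 100.6  -0.3  38.6  30.8]
now tool-frame delta mm [-0.9 -0.7 13.7] roll rad -0.003
after-roll delta mm [-0.9 -0.7 13.7]
```

View pics/e.png

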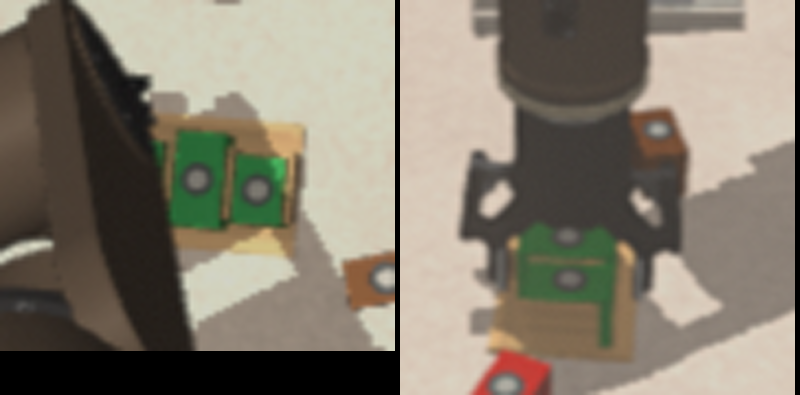

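Call:
jog_arm([
  [-0.001, 0, 0.006],
  [0, 0, 0.005],
  [0, 0, 0],
  [0, 0, 0],
  [0, 0, 0],
  [0, 0, 0],
  [0, 0, 0],
  [0, 0, 0],
], roll=[0, 0, 0, 0, 0, 0, 0, 0])

```text
time_s: 7.83
tcp_pos: [569.2, 302.4, -8.9]
tcp_rot: [[0.089, 0.996, 0.006], [0.996, -0.089, -0.001], [0.0, 0.006, -1.0]]
contact_force: [-0.9, -0.1, -0.4]
finger_gap: 0.989
```

Call:
jog_arm([
  [0, 0, 0],
  [0, 0, 0],
  [0, 0, 0],
  [0, 0, 0],
  [0, 0, 0],
  [0, 0, 0],
  [0, 0, 0],
  [0, 0, 0],
], roll=[0, 0, 0, 0, 0, 0, 0, 0], jaw=0.03)

```text
time_s: 8.5
tcp_pos: [569.2, 302.4, -8.2]
tcp_rot: [[0.088, 0.996, 0.006], [0.996, -0.088, -0.0], [0.0, 0.006, -1.0]]
contact_force: [-0.5, 0.2, 2.5]
finger_gap: 0.695
```

```bash
python3 d.py 566.3 301.6 -14 85.1;  python3 look.py f 140,160,230,240 220,190,320,290
```

```text
t 8.5 pos [569.2 302.4  -8.2] yaw 84.9 tilt 0.37 F [-0.5  0.2  2.5] M [0.01 0.17 0.02] gap 0.695 j [ 25.4  41.4 100.8  -0.3  37.5  30.7]
now tool-frame delta mm [-1.1 -2.9  5.8] roll rad -0.003
after-roll delta mm [-1.1 -2.9  5.8]
```

View pics/f.png

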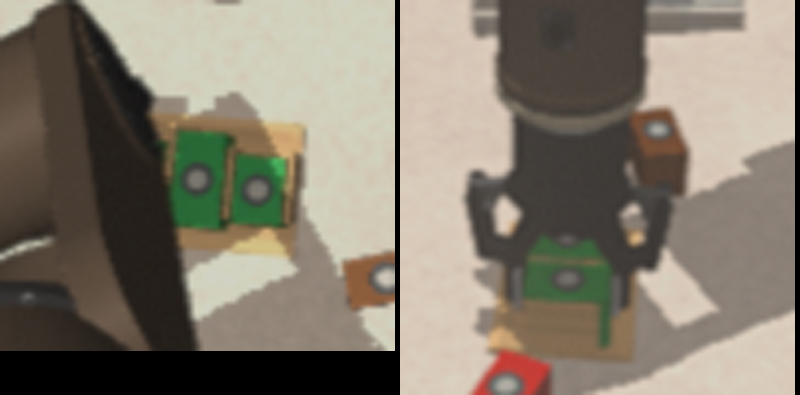

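Call:
jog_arm([
  [0, 0, -0.006],
  [0, 0, -0.01],
  [0, 0, -0.012],
  [0, 0, -0.014],
  [0, 0, -0.014],
  [0, 0, -0.014],
  [0, 0, -0.01],
  [0, 0, -0.004],
], roll=[0, 0, 0, 0, 0, 0, 0, 0])

```text
time_s: 9.27
tcp_pos: [568.3, 302.3, 84.6]
tcp_rot: [[0.088, 0.996, 0.006], [0.996, -0.088, -0.0], [0.0, 0.006, -1.0]]
contact_force: [0.4, -0.6, -2.1]
finger_gap: 0.691
```

```bash
python3 d.py 600 40 90 85.1;  python3 look.py g 140,160,230,240 200,150,320,290
```

```text
t 9.27 pos [568.3 302.3  84.6] yaw 84.9 tilt 0.37 F [ 0.4 -0.6 -2.1] M [-0.01 -0.05 -0.04] gap 0.691 j [25.4 34.1 98.4 -0.2 47.1 30.7]
now tool-frame delta mm [-258.5   54.8   -5.1] roll rad -0.003
after-roll delta mm [-258.7   53.9   -5.4]
```

View pics/g.png

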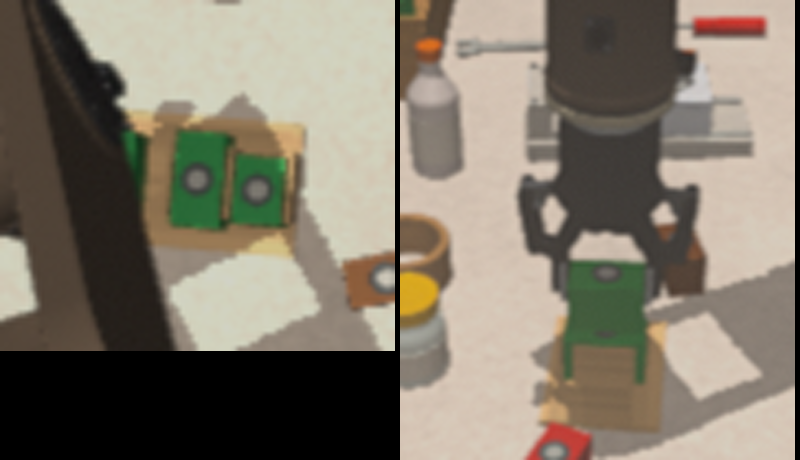

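Call:
jog_arm([
  [-0.025, 0.006, 0],
  [-0.034, 0.008, 0],
  [-0.036, 0.008, 0],
  [-0.036, 0.008, 0],
  [-0.036, 0.008, 0],
  [-0.034, 0.007, 0],
  [-0.02, 0.004, 0],
  [-0.005, 0, 0],
], roll=[0, 0, 0, 0, 0, 0, 0, 0])

```text
time_s: 10.03
tcp_pos: [595.2, 66.1, 78.9]
tcp_rot: [[0.082, 0.997, 0.002], [0.997, -0.082, -0.0], [-0.0, 0.002, -1.0]]
contact_force: [-0.2, -0.9, -0.5]
finger_gap: 0.688
```

```bash
python3 d.py 600 40 -13 85.1;  python3 look.py h 140,140,340,270 200,130,320,270
```

```text
t 10.03 pos [595.2  66.1  78.9] yaw 85.3 tilt 0.1 F [-0.2 -0.9 -0.5] M [-0.   -0.01 -0.03] gap 0.688 j [  3.5  31.7 104.6  -0.   43.6   8.2]
now tool-frame delta mm [-25.6   6.7  91.9] roll rad 0.003
after-roll delta mm [-25.6   7.   91.9]
```

View pics/h.png

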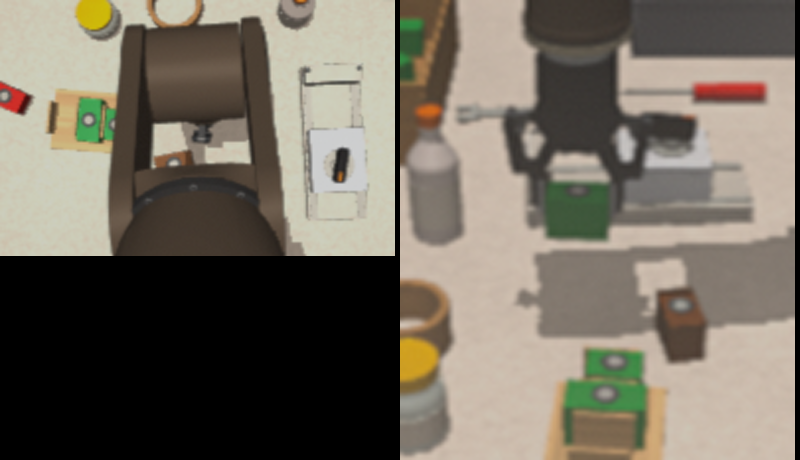

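Call:
jog_arm([
  [0, 0, 0.006],
  [0, 0, 0.012],
  [0, 0, 0.014],
  [0, 0, 0.014],
  [0, 0, 0.014],
  [0, 0, 0.01],
  [0, 0, 0.004],
  [0, 0, 0],
], roll=[0, 0, 0, 0, 0, 0, 0, 0])

```text
time_s: 10.8
tcp_pos: [592.2, 77.5, -4.4]
tcp_rot: [[0.074, 0.997, -0.001], [0.997, -0.074, 0.001], [0.001, -0.002, -1.0]]
contact_force: [0.6, 0.3, -2.8]
finger_gap: 0.691
```

```bash
python3 d.py 597 64 -14 85.1
```

```text
t 10.8 pos [592.2  77.5  -4.4] yaw 85.8 tilt 0.1 F [ 0.6  0.3 -2.8] M [ 0.05  0.03 -0.03] gap 0.691 j [4.50e+00 3.87e+01 1.07e+02 1.00e-01 3.44e+01 8.70e+00]
now tool-frame delta mm [-13.1   5.8   9.5] roll rad 0.012
after-roll delta mm [-13.1   5.9   9.6]
```

Call:
jog_arm([
  [0, 0, 0.003],
  [0, 0, 0.003],
  [0, 0, 0.002],
  [0, 0, 0.001],
  [0, 0, 0.001],
  [0, 0, 0],
  [0, 0, 0],
  [0, 0, 0],
], roll=[0, 0, 0, 0, 0, 0, 0, 0])

```text
time_s: 11.47
tcp_pos: [593.8, 78.6, -13.3]
tcp_rot: [[0.073, 0.997, 0.002], [0.997, -0.073, 0.001], [0.001, 0.002, -1.0]]
contact_force: [0.3, -0.2, -1.3]
finger_gap: 0.691
```

```bash
python3 d.py 597 64 -14 85.1;  python3 look.py i 140,140,340,270 220,150,300,230
```

```text
t 11.47 pos [593.8  78.6 -13.3] yaw 85.8 tilt 0.13 F [ 0.3 -0.2 -1.3] M [-0.08 -0.03 -0.04] gap 0.691 j [4.600e+00 3.950e+01 1.071e+02 1.000e-01 3.330e+01 8.700e+00]
now tool-frame delta mm [-14.4   4.3   0.7] roll rad 0.013
after-roll delta mm [-14.3   4.5   0.7]
```

View pics/i.png

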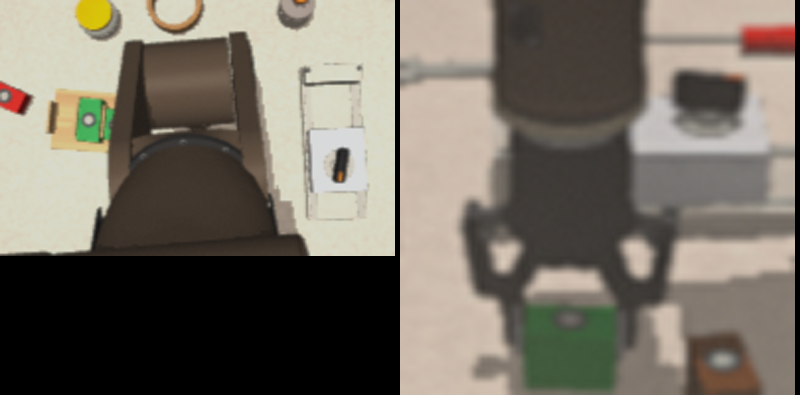

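Call:
jog_arm([
  [0, 0, 0.0015],
  [0, 0, 0.0005],
  [0, 0, 0],
  [0, 0, 0],
  [0, 0, 0],
  [0, 0, 0],
  [0, 0, 0],
  [0, 0, 0],
], roll=[0, 0, 0, 0, 0, 0, 0, 0])

```text
time_s: 12.23
tcp_pos: [594.0, 78.6, -14.2]
tcp_rot: [[0.073, 0.997, 0.003], [0.997, -0.073, 0.001], [0.002, 0.003, -1.0]]
contact_force: [-1.3, 1.1, 3.7]
finger_gap: 0.689
```

Call:
jog_arm([
  [0, 0, 0],
  [0, 0, 0],
  [0, 0, 0],
  [0, 0, 0],
  [0, 0, 0],
  [0, 0, 0],
  [0, 0, -0.004],
  [0, 0, -0.008],
], roll=[0, 0, 0, 0, 0, 0, 0, 0], jaw=0.085)

```text
time_s: 12.9
tcp_pos: [593.2, 78.5, -3.0]
tcp_rot: [[0.073, 0.997, 0.001], [0.997, -0.073, 0.001], [0.001, 0.001, -1.0]]
contact_force: [-0.1, -1.2, -0.1]
finger_gap: 0.995
```

Call:
jog_arm([
  [0, 0, -0.01],
  [0, 0, -0.015],
  [0, 0, -0.015],
  [0, 0, -0.012],
  [0, 0, -0.006],
  [0, 0, 0],
  [0, 0, 0],
  [0, 0, 0],
], roll=[0, 0, 0, 0, 0, -0.12, -0.12, -0.12])

```text
time_s: 13.57
tcp_pos: [595.1, 78.6, 66.3]
tcp_rot: [[-0.29, 0.957, 0.007], [0.957, 0.29, 0.002], [-0.0, 0.007, -1.0]]
contact_force: [-0.4, 0.8, -0.5]
finger_gap: 0.998
```

Call:
jog_arm([
  [0, 0, 0],
  [0, 0, 0],
  [0, 0, 0],
  [0, 0, 0],
  [0, 0, 0],
  [0, 0, 0],
  [0, 0, 0],
  [0, 0, 0],
], roll=[-0.12, -0.12, -0.12, -0.12, -0.12, -0.12, -0.12, -0.12])

```text
time_s: 14.23
tcp_pos: [595.8, 78.7, 71.4]
tcp_rot: [[-0.962, 0.272, 0.011], [0.272, 0.962, 0.002], [-0.01, 0.005, -1.0]]
contact_force: [-0.2, -0.5, 0.1]
finger_gap: 0.999
```

```bash
python3 d.py 594 78.8 -14 175.8;  python3 look.py j 140,140,340,270 220,150,300,230
```

```text
t 14.23 pos [595.8  78.7  71.4] yaw 164.2 tilt 0.63 F [-0.2 -0.5  0.1] M [-0.01 -0.05 -0.02] gap 0.999 j [ 4.600e+00  3.220e+01  1.051e+02  1.000e-01  4.200e+01 -6.970e+01]
now tool-frame delta mm [ 2.6 -0.8 85.4] roll rad -0.202
after-roll delta mm [ 1.8  0.  85.4]
```

View pics/j.png

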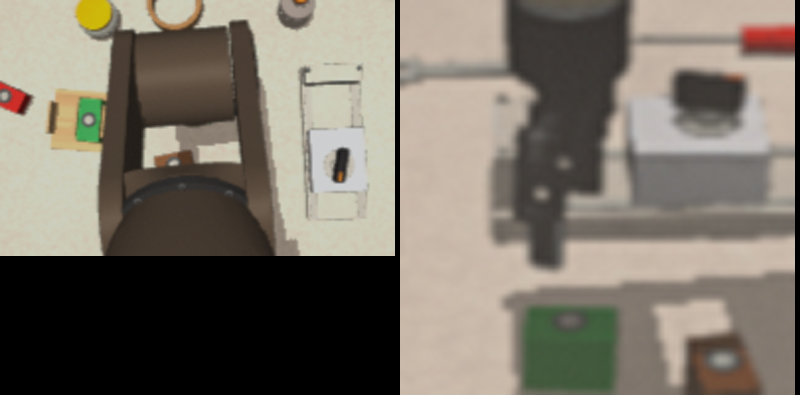

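```bash
python3 - <<'E'
from h import *
f,g=pickle.load(open('last.pkl','rb'))
k=8;x0,y0,x1,y1=240,205,270,232
B=cv2.resize(g['color'][y0:y1,x0:x1],None,fx=k,fy=k,interpolation=cv2.INTER_CUBIC).astype(int)
d=B[:,:,1]-B[:,:,0]; m=(d>12).astype(np.uint8)*255
c,_=cv2.findContours(m,cv2.RETR_EXTERNAL,cv2.CHAIN_APPROX_NONE); q=max(c,key=cv2.contourArea)
hole=np.zeros_like(m); cv2.drawContours(hole,[q],-1,255,-1); h=cv2.bitwise_and(hole,255-m)
h=cv2.morphologyEx(h,cv2.MORPH_OPEN,np.ones((7,7),np.uint8)); M=cv2.moments(h,True)
u=(M['m10']/M['m00']+.5)/k-.5+x0;v=(M['m01']/M['m00']+.5)/k-.5+y0
print('disc',u,v,onz(g,u,v,45))
x,y,w,hh=cv2.boundingRect(q); L=(x+.5)/k-.5+x0;R=(x+w)/k-.5+x0;Bt=(y+hh)/k-.5+y0;T=y/k-.5+y0
print('block px',L,R,T,Bt,'bottom L,R at z0',onz(g,L,Bt,0),onz(g,R,Bt,0), 'top edge back z45',onz(g,(L+R)/2,T,45))
E
```

```text
Traceback (most recent call last):
ZeroDivisionError: float division by zero
```

```bash
python3 - <<'E'
from h import *
f,g=pickle.load(open('last.pkl','rb'))
k=8;x0,y0,x1,y1=240,205,270,232
B=cv2.resize(g['color'][y0:y1,x0:x1],None,fx=k,fy=k,interpolation=cv2.INTER_CUBIC).astype(int)
d=B[:,:,1]-B[:,:,0]; m=(d>10).astype(np.uint8)*255; cv2.imwrite('pics/mm.png',m)
c,_=cv2.findContours(m,cv2.RETR_EXTERNAL,cv2.CHAIN_APPROX_NONE); q=max(c,key=cv2.contourArea)
x,y,w,hh=cv2.boundingRect(q); L=x/k-.5+x0;R=(x+w)/k-.5+x0;Bt=(y+hh)/k-.5+y0;T=y/k-.5+y0
print('px',L,R,T,Bt,'bottom',onz(g,L,Bt,0),onz(g,R,Bt,0),'back top',onz(g,L,T,45),onz(g,R,T,45))
H=cv2.convexHull(q); h=np.zeros_like(m); cv2.drawContours(h,[H],-1,255,-1); h=cv2.erode(h,np.ones((5,5)))&(255-m)
cc=cv2.connectedComponentsWithStats(h); i=1+np.argmax(cc[2][1:,4]); u,v=(cc[3][i]+.5)/k-.5+[x0,y0]
print('disc',u,v,cc[2][i],onz(g,u,v,45))
E
```

```text
px 244.375 263.5 211.375 229.0 bottom [624.61623453  95.98346141] [562.91159385  95.6158366 ] back top [625.02998364  61.17119628] [563.01731729  60.81243136]
disc 253.91405096011817 214.4844903988183 [  88   63   53   33 1354] [593.83820927  78.60975185]
```

Call:
jog_arm([
  [0.001, 0, 0],
  [0.001, 0, 0.005],
  [0, 0, 0.01],
  [0, 0, 0.013],
  [0, 0, 0.013],
  [0, 0, 0.012],
  [0, 0, 0.006],
  [0, 0, 0],
], roll=[-0.1, -0.08, 0, 0, 0, 0, 0, 0])

```text
time_s: 15.0
tcp_pos: [595.5, 79.3, 10.4]
tcp_rot: [[-0.991, 0.134, 0.014], [0.134, 0.991, 0.002], [-0.013, 0.004, -1.0]]
contact_force: [-0.6, 0.1, 0.2]
finger_gap: 0.997
```

```bash
python3 d.py 593.8 78.6 -12 175.8
```

```text
t 15.0 pos [595.5  79.3  10.4] yaw 172.3 tilt 0.8 F [-0.6  0.1  0.2] M [0.04 0.04 0.03] gap 0.997 j [ 4.700e+00  3.720e+01  1.071e+02  1.000e-01  3.490e+01 -7.770e+01]
now tool-frame delta mm [ 1.9 -1.  22.4] roll rad -0.061
after-roll delta mm [ 1.6 -0.8 22.4]
```

Call:
jog_arm([
  [0.001, -0.001, 0.005],
  [0.001, 0, 0.006],
  [0, 0, 0.006],
  [0, 0, 0.003],
  [0, 0, 0],
  [0, 0, 0],
  [0, 0, 0],
  [0, 0, 0],
], roll=[-0.06, 0, 0, 0, 0, 0, 0, 0])

```text
time_s: 15.67
tcp_pos: [594.2, 78.7, -10.6]
tcp_rot: [[-0.996, 0.087, 0.014], [0.087, 0.996, 0.002], [-0.014, 0.003, -1.0]]
contact_force: [-0.8, -0.9, -0.7]
finger_gap: 0.992
```

Call:
jog_arm([
  [0, 0, 0],
  [0, 0, 0],
  [0, 0, 0],
  [0, 0, 0],
  [0, 0, 0],
  [0, 0, 0],
  [0, 0, 0],
  [0, 0, 0],
], roll=[0, 0, 0, 0, 0, 0, 0, 0], jaw=0.015)

```text
time_s: 16.33
tcp_pos: [595.0, 78.8, -9.3]
tcp_rot: [[-0.996, 0.087, 0.016], [0.087, 0.996, 0.002], [-0.016, 0.004, -1.0]]
contact_force: [-0.8, 0.0, -1.3]
finger_gap: 0.411
```

```bash
python3 d.py 589 -133.5 60 182.3
```

```text
t 16.33 pos [595.   78.8  -9.3] yaw 175.0 tilt 0.92 F [-0.8  0.  -1.3] M [ 0.01 -0.    0.02] gap 0.411 j [ 4.600e+00  3.890e+01  1.077e+02  1.000e-01  3.250e+01 -8.050e+01]
now tool-frame delta mm [ -13.7 -211.8  -69.8] roll rad -0.128
after-roll delta mm [  14.5 -211.9  -69.3]
```

Call:
jog_arm([
  [0, 0, -0.006],
  [0, 0, -0.012],
  [0, 0, -0.014],
  [0, 0, -0.016],
  [0, 0, -0.016],
  [0, 0, -0.014],
  [0, 0, -0.008],
  [0, 0, -0.003],
], roll=[0, 0, 0, 0, 0, 0, 0, 0])

```text
time_s: 17.0
tcp_pos: [592.4, 78.5, 87.8]
tcp_rot: [[-0.996, 0.087, 0.014], [0.087, 0.996, 0.002], [-0.014, 0.003, -1.0]]
contact_force: [0.7, -0.6, -1.6]
finger_gap: 0.415
```

Call:
jog_arm([
  [0, -0.015, 0],
  [0, -0.025, 0],
  [0, -0.03, 0],
  [0, -0.03, 0],
  [-0.002, -0.03, 0],
  [-0.002, -0.03, 0],
  [-0.002, -0.02, 0],
  [0, -0.006, 0],
], roll=[0, 0, -0.04, -0.04, -0.04, 0, 0, 0])

```text
time_s: 17.67
tcp_pos: [592.7, -111.9, 89.3]
tcp_rot: [[-0.999, -0.044, 0.017], [-0.044, 0.999, 0.003], [-0.017, 0.002, -1.0]]
contact_force: [-0.6, -1.1, -0.4]
finger_gap: 0.41
```

```bash
python3 d.py 590 -133.5 16 182.3; python3 look.py k 260,150,350,240 220,130,320,220
```

```text
t 17.67 pos [ 592.7 -111.9   89.3] yaw -177.5 tilt 0.99 F [-0.6 -1.1 -0.4] M [-0.01  0.01  0.02] gap 0.41 j [ -13.8   30.8  104.4    0.6   43.9 -106.8]
now tool-frame delta mm [  5.  -21.6  73.2] roll rad 0.004
after-roll delta mm [  3.6 -21.5  73.3]
```

View pics/k.png

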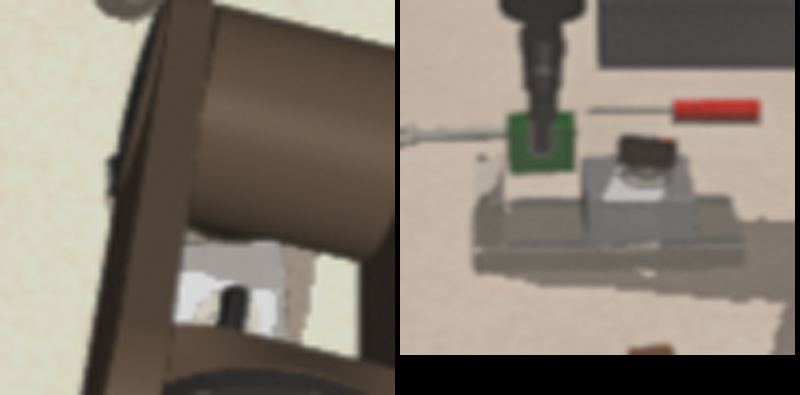

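Call:
jog_arm([
  [0.001, -0.005, 0],
  [0.001, -0.007, 0.002],
  [0, -0.006, 0.004],
  [0, -0.001, 0.006],
  [0, 0, 0.005],
  [0, 0, 0.002],
  [0, 0, 0],
  [0, 0, 0],
], roll=[0, 0, 0, 0, 0, 0, 0, 0])

```text
time_s: 18.43
tcp_pos: [590.0, -125.9, 66.9]
tcp_rot: [[-0.999, -0.047, 0.013], [-0.047, 0.999, 0.005], [-0.014, 0.004, -1.0]]
contact_force: [-0.3, -1.2, -0.8]
finger_gap: 0.41
```

```bash
python3 d.py 590 -133.5 16 182.3; python3 look.py l 260,150,350,240 230,140,300,200
```

```text
t 18.43 pos [ 590.  -125.9   66.9] yaw -177.3 tilt 0.82 F [-0.3 -1.2 -0.8] M [-0.04 -0.01  0.01] gap 0.41 j [ -15.2   32.7  105.     0.7   41.6 -108.5]
now tool-frame delta mm [ 1.  -7.8 50.9] roll rad 0.007
after-roll delta mm [ 0.3 -7.6 50.9]
```

View pics/l.png

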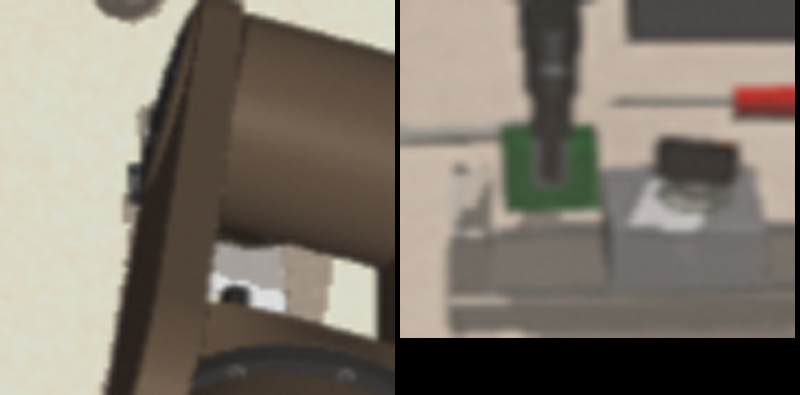

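Call:
jog_arm([
  [0, -0.004, 0],
  [0, -0.003, 0.003],
  [0, 0, 0.006],
  [0, 0, 0.008],
  [0, 0, 0.008],
  [0, 0, 0.007],
  [0, 0, 0.004],
  [0, 0, 0],
], roll=[0, 0, 0, 0, 0, 0, 0, 0])

```text
time_s: 19.2
tcp_pos: [591.3, -133.6, 27.5]
tcp_rot: [[-0.999, -0.047, 0.015], [-0.047, 0.999, 0.005], [-0.015, 0.004, -1.0]]
contact_force: [-0.8, 1.0, -1.7]
finger_gap: 0.413
```

```bash
python3 d.py 590 -133.5 16 182.3; python3 look.py m 260,150,350,240 230,140,300,200
```

```text
t 19.2 pos [ 591.3 -133.6   27.5] yaw -177.3 tilt 0.88 F [-0.8  1.  -1.7] M [-0.02  0.03  0.02] gap 0.413 j [ -15.9   36.1  105.9    0.8   37.3 -109.3]
now tool-frame delta mm [ 1.4  0.1 11.5] roll rad 0.007
after-roll delta mm [ 1.3  0.1 11.5]
```

View pics/m.png

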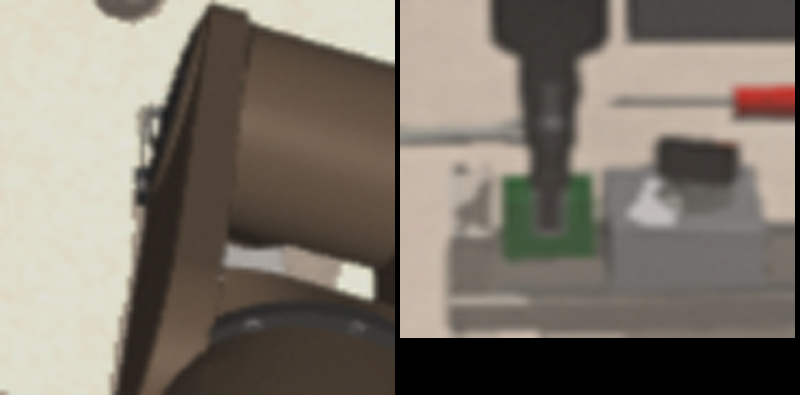

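Block is well between fence and jaw (block columns 503–595, fence ~490, jaw ~605 in the crop). Lower the last 11 mm gently.

Call:
jog_arm([
  [0, 0, 0.003],
  [0, 0, 0.003],
  [0, 0, 0.002],
  [0, 0, 0.002],
  [0, 0, 0.001],
  [0, 0, 0],
  [0, 0, 0],
  [0, 0, 0],
], roll=[0, 0, 0, 0, 0, 0, 0, 0])

```text
time_s: 19.97
tcp_pos: [592.8, -133.7, 17.4]
tcp_rot: [[-0.999, -0.048, 0.017], [-0.048, 0.999, 0.004], [-0.017, 0.003, -1.0]]
contact_force: [-0.1, -0.4, -0.8]
finger_gap: 0.417
```

```bash
python3 d.py 590 -133.5 16 182.3; python3 look.py n 260,150,350,240 230,140,300,200
```

```text
t 19.97 pos [ 592.8 -133.7   17.4] yaw -177.3 tilt 1.02 F [-0.1 -0.4 -0.8] M [0.   0.03 0.05] gap 0.417 j [ -15.9   37.   106.1    0.8   36.1 -109.3]
now tool-frame delta mm [2.8 0.3 1.4] roll rad 0.007
after-roll delta mm [2.8 0.3 1.4]
```

View pics/n.png

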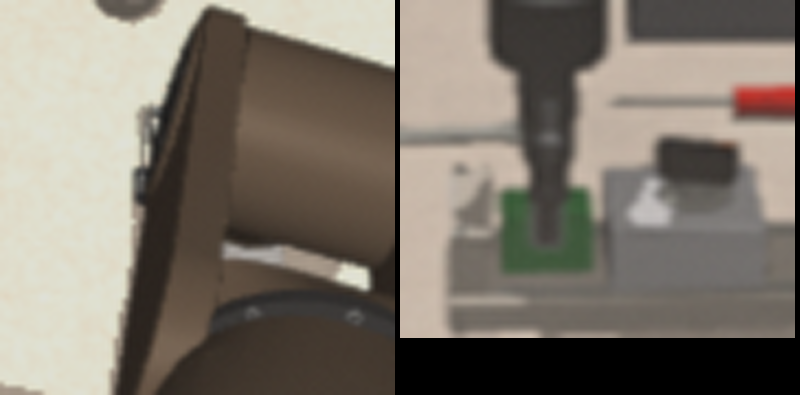

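Call:
jog_arm([
  [0, 0, 0.0015],
  [0, 0, 0.0015],
  [0, 0, 0.001],
  [0, 0, 0],
  [0, 0, 0],
  [0, 0, 0],
  [0, 0, 0],
  [0, 0, 0],
], roll=[0, 0, 0, 0, 0, 0, 0, 0])

```text
time_s: 20.73
tcp_pos: [593.5, -133.9, 16.1]
tcp_rot: [[-0.999, -0.048, 0.019], [-0.048, 0.999, 0.003], [-0.019, 0.002, -1.0]]
contact_force: [-0.5, 0.0, -1.8]
finger_gap: 0.409
```

```bash
python3 d.py 590 -133.5 16 182.3
```

```text
t 20.73 pos [ 593.5 -133.9   16.1] yaw -177.3 tilt 1.13 F [-0.5  0.  -1.8] M [-0.02  0.04  0.  ] gap 0.409 j [ -15.9   37.1  106.1    0.8   35.8 -109.3]
now tool-frame delta mm [ 3.5  0.5 -0. ] roll rad 0.008
after-roll delta mm [3.5 0.5 0.1]
```

Call:
jog_arm([
  [0, 0, 0.002],
  [0, 0, 0.002],
  [0, 0, 0.001],
  [0, 0, 0],
  [0, 0, 0],
  [0, 0, 0],
  [0, 0, 0],
  [0, 0, 0],
], roll=[0, 0, 0, 0, 0, 0, 0, 0])

```text
time_s: 21.4
tcp_pos: [594.0, -134.0, 15.7]
tcp_rot: [[-0.999, -0.048, 0.021], [-0.048, 0.999, 0.003], [-0.021, 0.002, -1.0]]
contact_force: [0.3, -0.0, 4.7]
finger_gap: 0.41
```

```bash
python3 d.py 590 -133.5 16 182.3
```

```text
t 21.4 pos [ 594.  -134.    15.7] yaw -177.2 tilt 1.22 F [ 0.3 -0.   4.7] M [ 0.08  0.1  -0.03] gap 0.41 j [ -15.9   37.1  106.2    0.8   35.6 -109.3]
now tool-frame delta mm [ 4.   0.7 -0.4] roll rad 0.008
after-roll delta mm [ 4.   0.6 -0.3]
```

Call:
jog_arm([
  [0, 0, 0],
  [0, 0, 0],
  [0, 0, 0],
  [0, 0, 0],
  [0, 0, 0],
  [0, 0, 0],
  [0, 0, -0.004],
  [0, 0, -0.01],
], roll=[0, 0, 0, 0, 0, 0, 0, 0], jaw=0.085)

```text
time_s: 22.07
tcp_pos: [592.4, -133.7, 28.1]
tcp_rot: [[-0.999, -0.048, 0.018], [-0.048, 0.999, 0.004], [-0.018, 0.003, -1.0]]
contact_force: [-0.4, 0.1, -0.3]
finger_gap: 0.996
```

Call:
jog_arm([
  [0, 0, -0.014],
  [0, 0, -0.016],
  [0, 0, -0.016],
  [0, 0, -0.012],
  [0.01, 0, -0.006],
  [0.02, 0, 0],
  [0.025, 0, 0],
  [0.02, 0, 0],
], roll=[0, 0, 0, 0, 0, 0.07, 0.07, 0.05])

```text
time_s: 22.73
tcp_pos: [517.5, -133.8, 100.7]
tcp_rot: [[-0.989, 0.145, 0.026], [0.145, 0.989, 0.001], [-0.025, 0.005, -1.0]]
contact_force: [-0.2, -0.3, 0.1]
finger_gap: 0.998
```

```bash
python3 d.py 494 -136.5 57 171.3; python3 look.py o 260,150,350,240 230,140,300,200
```

```text
t 22.73 pos [ 517.5 -133.8  100.7] yaw 171.6 tilt 1.48 F [-0.2 -0.3  0.1] M [ 0.04  0.02 -0.03] gap 0.998 j [ -18.1   25.2  113.4    0.8   40.  -100.4]
now tool-frame delta mm [23.9 -6.3 43. ] roll rad 0.006
after-roll delta mm [22.8 -6.2 43.7]
```

View pics/o.png

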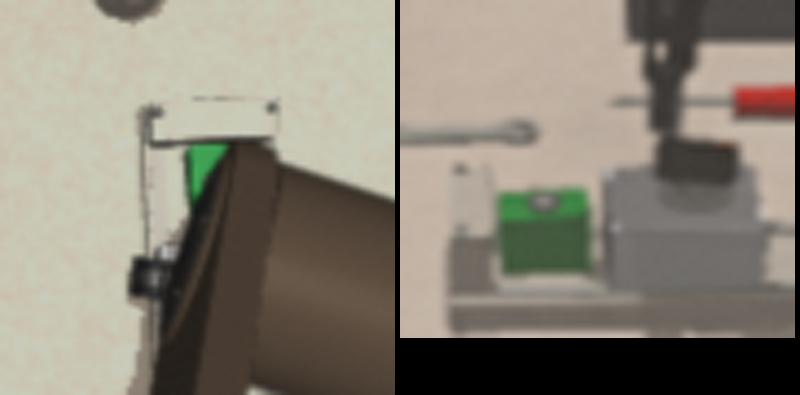

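Call:
jog_arm([
  [0.007, -0.002, 0],
  [0.009, -0.003, 0],
  [0.005, -0.001, 0.003],
  [0, 0, 0.008],
  [0, 0, 0.008],
  [0, 0, 0.006],
  [0, 0, 0.003],
  [0, 0, 0],
], roll=[0, 0, 0, 0, 0, 0, 0, 0])

```text
time_s: 23.5
tcp_pos: [492.6, -136.8, 69.2]
tcp_rot: [[-0.99, 0.141, 0.024], [0.141, 0.99, 0.002], [-0.024, 0.005, -1.0]]
contact_force: [0.5, -0.1, 0.2]
finger_gap: 0.994
```

```bash
python3 d.py 494 -136.5 57 171.3; python3 look.py p 260,150,350,240 230,140,300,200
```

```text
t 23.5 pos [ 492.6 -136.8   69.2] yaw 171.9 tilt 1.4 F [ 0.5 -0.1  0.2] M [0.01 0.06 0.02] gap 0.994 j [ -19.4   26.6  117.6    1.    34.5 -102. ]
now tool-frame delta mm [-1.1  0.4 12.3] roll rad 0.01
after-roll delta mm [-1.4  0.5 12.2]
```

View pics/p.png

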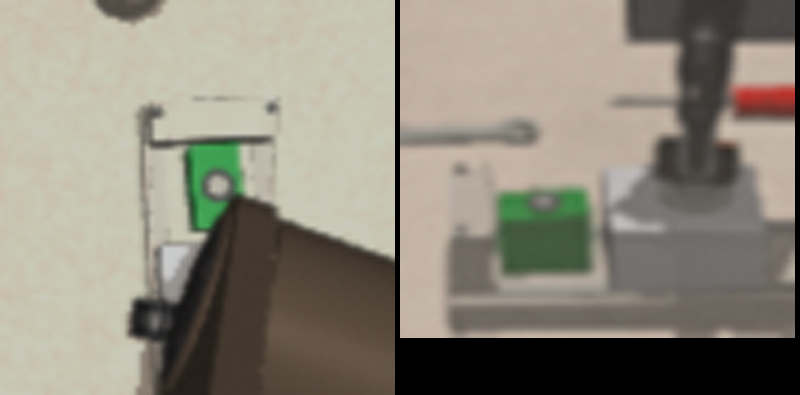

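Call:
jog_arm([
  [-0.001, 0, 0.004],
  [0, 0, 0.004],
  [0, 0, 0.003],
  [0, 0, 0.001],
  [0, 0, 0],
  [0, 0, 0],
  [0, 0, 0],
  [0, 0, 0],
], roll=[0.01, 0, 0, 0, 0, 0, 0, 0])

```text
time_s: 24.27
tcp_pos: [495.3, -137.1, 57.2]
tcp_rot: [[-0.988, 0.152, 0.026], [0.152, 0.988, 0.001], [-0.026, 0.005, -1.0]]
contact_force: [0.4, -0.4, -0.1]
finger_gap: 0.993
```

Call:
jog_arm([
  [0, 0, 0],
  [0, 0, 0],
  [0, 0, 0],
  [0, 0, 0],
  [0, 0, 0],
  [0, 0, 0],
  [0, 0, 0],
  [0, 0, 0],
], roll=[0, 0, 0, 0, 0, 0, 0, 0], jaw=0.0)

```text
time_s: 24.93
tcp_pos: [496.2, -137.9, 58.0]
tcp_rot: [[-0.988, 0.152, 0.028], [0.152, 0.988, -0.0], [-0.028, 0.004, -1.0]]
contact_force: [0.7, 0.4, -0.3]
finger_gap: 0.191
```

```bash
python3 d.py 494 -136.5 57 171.3; python3 look.py q 260,150,350,240 230,140,300,200
```

```text
t 24.93 pos [ 496.2 -137.9   58. ] yaw 171.3 tilt 1.62 F [ 0.7  0.4 -0.3] M [ 0.13 -0.03 -0.02] gap 0.191 j [ -19.3   27.8  117.8    1.    32.9 -101.4]
now tool-frame delta mm [2.4 1.1 1. ] roll rad -0.0
after-roll delta mm [2.4 1.1 1. ]
```

View pics/q.png

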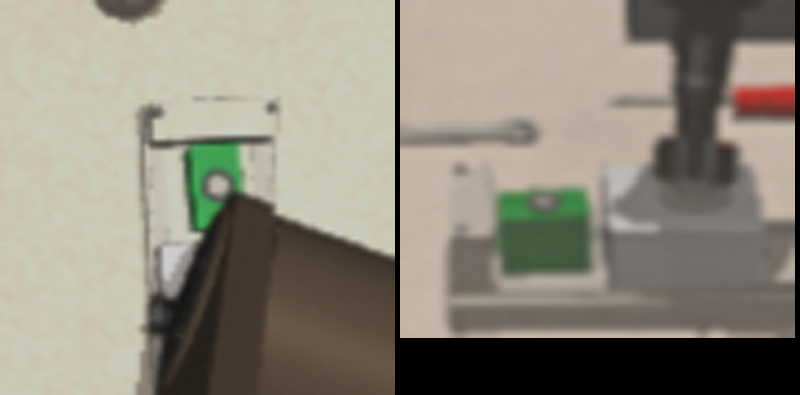

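Call:
jog_arm([
  [-0.002, 0.0004, 0],
  [-0.002, 0.0004, 0],
  [-0.002, 0.0004, 0],
  [-0.002, 0.0004, 0],
  [-0.001, 0.0002, 0],
  [0, 0, 0],
  [0, 0, 0],
  [0, 0, 0],
], roll=[0, 0, 0, 0, 0, 0, 0, 0])

```text
time_s: 25.7
tcp_pos: [505.5, -137.5, 58.0]
tcp_rot: [[-0.988, 0.151, 0.026], [0.151, 0.989, -0.0], [-0.026, 0.004, -1.0]]
contact_force: [-1.7, -2.2, -0.6]
finger_gap: 0.193
```

```bash
python3 d.py 510 -136.5 57 171.3; python3 look.py r 260,150,350,240 230,140,300,200
```

```text
t 25.7 pos [ 505.5 -137.5   58. ] yaw 171.3 tilt 1.51 F [-1.7 -2.2 -0.6] M [-0.18  0.29 -0.07] gap 0.193 j [ -18.9   28.4  116.5    0.9   33.6 -100.9]
now tool-frame delta mm [-4.3  1.7  1.2] roll rad -0.0
after-roll delta mm [-4.3  1.7  1. ]
```

View pics/r.png

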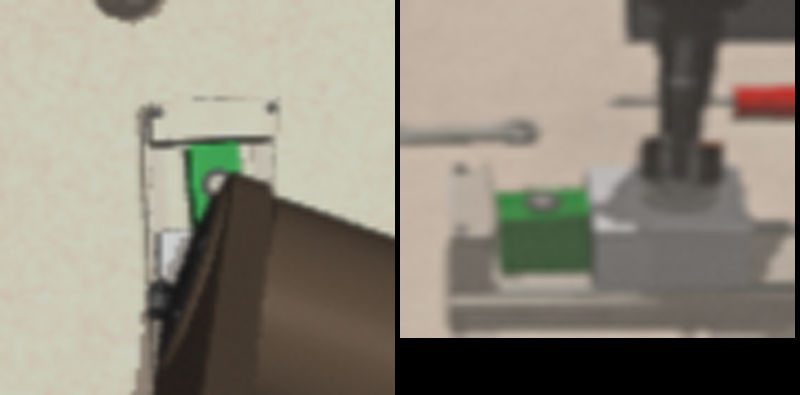

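Call:
jog_arm([
  [-0.0015, 0.0002, 0],
  [-0.0015, 0.0002, 0],
  [-0.001, 0.0002, 0],
  [-0.001, 0.0001, 0],
  [-0.001, 0.0001, 0],
  [0, 0, 0],
  [0, 0, 0],
  [0, 0, 0],
], roll=[0, 0, 0, 0, 0, 0, 0, 0])

```text
time_s: 26.47
tcp_pos: [508.9, -137.3, 58.0]
tcp_rot: [[-0.988, 0.151, 0.021], [0.151, 0.989, 0.001], [-0.021, 0.004, -1.0]]
contact_force: [-2.3, -1.1, 0.9]
finger_gap: 0.196
```

```bash
python3 d.py 510 -136.5 57 171.3
```

```text
t 26.47 pos [ 508.9 -137.3   58. ] yaw 171.3 tilt 1.21 F [-2.3 -1.1  0.9] M [-0.27  0.33 -0.04] gap 0.196 j [ -18.7   28.7  115.8    0.8   34.3 -100.7]
now tool-frame delta mm [-0.9  1.   1. ] roll rad 0.0
after-roll delta mm [-0.9  1.   1. ]
```

Call:
jog_arm([
  [-0.0015, 0.0002, 0],
  [-0.0015, 0.0002, 0],
  [-0.0015, 0.0002, 0],
  [-0.0015, 0.0002, 0],
  [-0.0015, 0.0002, 0],
  [-0.001, 0.0001, 0],
  [-0.001, 0.0001, 0],
  [-0.001, 0.0001, 0],
], roll=[0, 0, 0, 0, 0, 0, 0, 0])

```text
time_s: 27.13
tcp_pos: [508.3, -137.2, 58.0]
tcp_rot: [[-0.989, 0.149, 0.002], [0.149, 0.989, 0.003], [-0.002, 0.003, -1.0]]
contact_force: [-9.7, -4.2, 9.5]
finger_gap: 0.195
```

```bash
python3 d.py 510 -136.5 57 171.3; python3 look.py s 260,150,350,240 230,140,300,200
```

```text
t 27.13 pos [ 508.3 -137.2   58. ] yaw 171.4 tilt 0.21 F [-9.7 -4.2  9.5] M [-0.71  1.1  -0.07] gap 0.195 j [ -18.6   29.1  114.9    0.4   35.9 -100.3]
now tool-frame delta mm [-1.6  0.9  1. ] roll rad 0.002
after-roll delta mm [-1.6  0.9  1. ]
```

View pics/s.png

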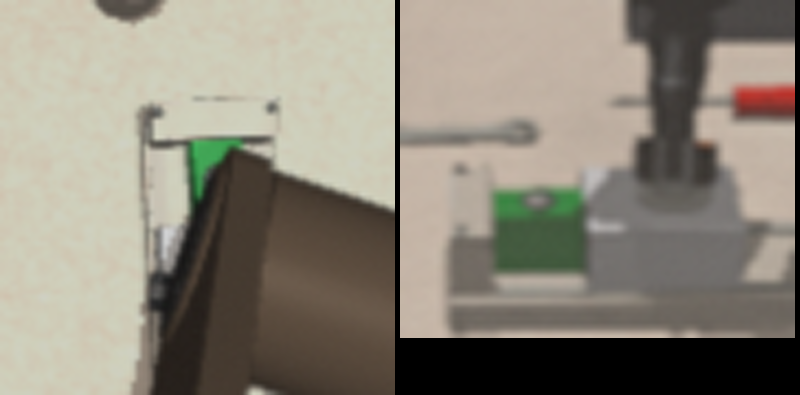

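Call:
jog_arm([
  [-0.001, 0.0002, 0],
  [-0.001, 0.0003, 0],
  [-0.001, 0.0004, 0],
  [-0.001, 0.0005, 0],
  [-0.0009, 0.0006, 0],
  [-0.0009, 0.0006, 0],
  [-0.0008, 0.0007, 0],
  [-0.0007, 0.0007, 0],
], roll=[0.08, 0.08, 0.08, 0.08, 0.08, 0.08, 0.08, 0.08])

```text
time_s: 27.9
tcp_pos: [507.9, -136.9, 57.9]
tcp_rot: [[-0.688, 0.726, -0.013], [0.726, 0.688, 0.004], [0.012, -0.007, -1.0]]
contact_force: [-10.1, -3.4, 6.9]
finger_gap: 0.198
```

```bash
python3 d.py 508 -137 58 110; python3 look.py t 260,150,350,240 230,140,300,200
```

```text
t 27.9 pos [ 507.9 -136.9   57.9] yaw 133.5 tilt 0.77 F [-10.1  -3.4   6.9] M [-0.91  0.96  0.09] gap 0.198 j [-1.840e+01  2.940e+01  1.142e+02 -1.000e-01  3.710e+01 -6.180e+01]
now tool-frame delta mm [-0.2 -0.  -0.1] roll rad 0.41
after-roll delta mm [-0.2  0.  -0.1]
```

View pics/t.png

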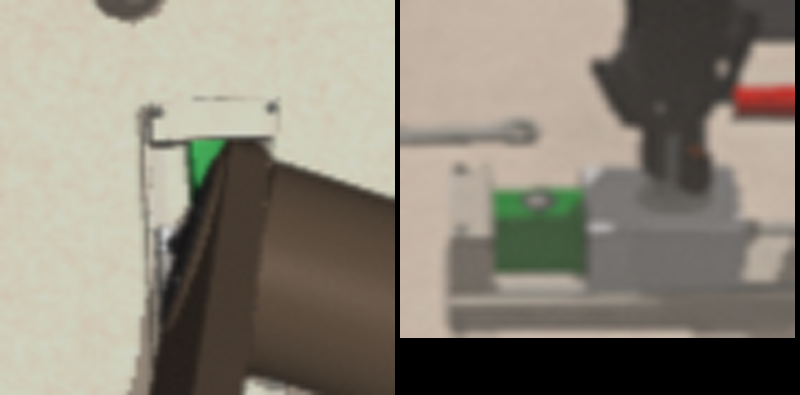

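Call:
jog_arm([
  [-0.0006, 0.0007, 0],
  [-0.0004, 0.0006, 0],
  [-0.0003, 0.0005, 0],
  [0, 0, 0],
  [0, 0, 0],
  [0, 0, 0],
  [0, 0, 0],
  [0, 0, 0],
], roll=[0.08, 0.08, 0.08, 0.08, 0.08, 0.08, 0.05, 0])

```text
time_s: 28.67
tcp_pos: [508.1, -136.8, 58.0]
tcp_rot: [[-0.204, 0.979, -0.016], [0.979, 0.204, 0.003], [0.006, -0.015, -1.0]]
contact_force: [-4.4, -1.6, 2.8]
finger_gap: 0.202
```

```bash
python3 d.py 508 -137 58 102; python3 look.py u 260,150,350,240 230,140,300,200
```

```text
t 28.67 pos [ 508.1 -136.8   58. ] yaw 101.7 tilt 0.96 F [-4.4 -1.6  2.8] M [-0.58 -0.02 -0.03] gap 0.202 j [-18.3  29.5 114.1  -0.2  37.4 -29.9]
now tool-frame delta mm [-0.2 -0.1 -0. ] roll rad -0.004
after-roll delta mm [-0.2 -0.1 -0. ]
```

View pics/u.png

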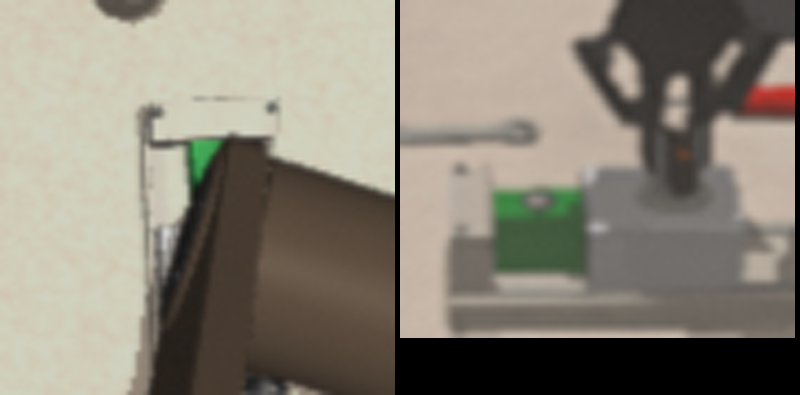

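Call:
jog_arm([
  [0, 0, 0],
  [0, 0, 0],
  [0, 0, 0],
  [0, 0, 0],
  [0, 0, 0],
  [0, 0, 0],
  [0, 0, 0],
  [0, 0, 0],
], roll=[0, 0, 0, 0, 0, 0, 0, 0], jaw=0.085)

```text
time_s: 29.43
tcp_pos: [510.0, -136.7, 58.2]
tcp_rot: [[-0.214, 0.977, -0.013], [0.977, 0.214, 0.003], [0.006, -0.013, -1.0]]
contact_force: [-0.5, -1.0, 0.3]
finger_gap: 0.998
```

Call:
jog_arm([
  [0, 0, -0.006],
  [0, 0, -0.012],
  [0, 0, -0.016],
  [0, 0, -0.02],
  [0, 0, -0.02],
  [0, 0, -0.02],
  [0, 0, -0.02],
  [0, 0, -0.01],
], roll=[0, 0, 0, 0, 0, 0, 0, 0])

```text
time_s: 30.1
tcp_pos: [509.4, -136.3, 187.7]
tcp_rot: [[-0.215, 0.977, -0.019], [0.977, 0.215, 0.005], [0.009, -0.018, -1.0]]
contact_force: [0.8, 0.6, 0.1]
finger_gap: 0.994
```

```bash
python3 d.py 508 200 180 102
```

```text
t 30.1 pos [ 509.4 -136.3  187.7] yaw 102.4 tilt 1.12 F [0.8 0.6 0.1] M [ 0.   -0.05 -0.01] gap 0.994 j [-1.820e+01  1.920e+01  1.074e+02 -1.000e-01  5.450e+01 -3.060e+01]
now tool-frame delta mm [328.7  71.    9.4] roll rad 0.007
after-roll delta mm [329.3  68.6   7.7]
```

Move sideways (+y) out of the camera's way at this height and inspect.

Call:
jog_arm([
  [0.02, 0, 0],
  [0.03, 0, 0],
  [0.035, 0, 0],
  [0.035, 0, 0],
  [0.035, 0, 0],
  [0.035, 0, 0],
  [0.03, 0, 0],
  [0.01, 0, 0],
], roll=[0, 0, 0, 0, 0, 0, 0, 0])

```text
time_s: 30.77
tcp_pos: [461.3, 93.1, 197.0]
tcp_rot: [[-0.208, 0.978, -0.007], [0.978, 0.208, 0.002], [0.004, -0.007, -1.0]]
contact_force: [0.5, 0.0, -0.1]
finger_gap: 0.993
```

```bash
python3 look.py v 270,150,350,250 230,140,300,200; python3 - <<'E'
from h import *
f,g=pickle.load(open('last.pkl','rb'))
k=8
def go(box,fn,z,tag):
    B=cv2.resize(f['color'][box[1]:box[3],box[0]:box[2]],None,fx=k,fy=k,interpolation=cv2.INTER_CUBIC).astype(int)
    m=fn(B).astype(np.uint8)*255
    c,_=cv2.findContours(m,cv2.RETR_EXTERNAL,cv2.CHAIN_APPROX_NONE)
    for q in c:
        if cv2.contourArea(q)<1500: continue
        P=np.array([onz(f,(p[0][0]+.5)/k-.5+box[0],(p[0][1]+.5)/k-.5+box[1],z) for p in q],np.float32)
        r=cv2.minAreaRect(P); print(tag,np.round(r[0],1),np.round(r[1],1),round(r[2],1))
go((285,165,335,255),lambda B:(B[:,:,1]-B[:,:,0]>25),70,'block')
go((285,165,335,255),lambda B:(B[:,:,0]-B[:,:,2]<8)&(B[:,:,0]>140),73,'carr')
go((285,165,335,255),lambda B:(B.max(2)<75),112,'bar')
E
```

```text
block [ 595.1 -134. ] [60.6 40.2] 3.2
carr [ 515.8 -136.8] [101.2  86.5] 2.4
bar [ 506.7 -135.2] [16.9 52.5] 11.7
```

View pics/v.png

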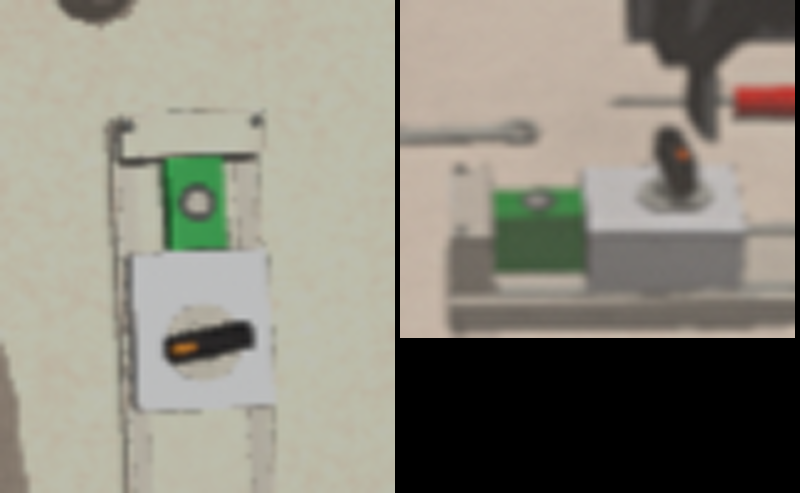

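```bash
python3 look.py w 0,60,512,384 130,120,340,330
```

```text
(no output)
```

View pics/w.png

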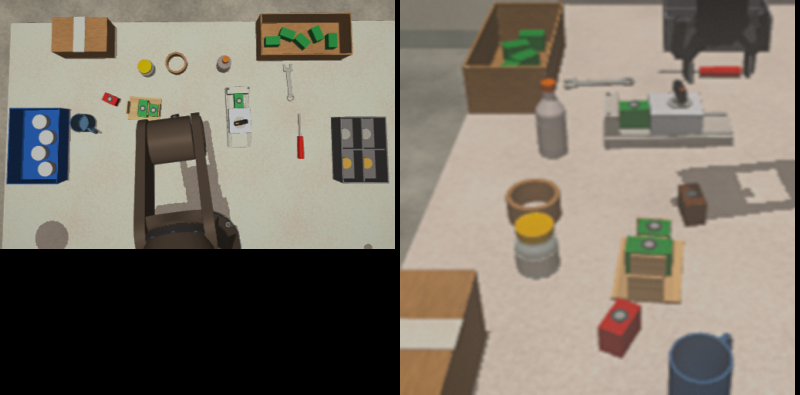

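The view shows the two other blocks still in the rack, all bystanders in place, and the gripper clear of everything. I'm handing in.

```bash
python3 -c "
from plant import finish_job,sense
print(finish_job()); print(sense()['time_s'])"
```

```text
the job is handed in; nothing more can be done
None
the job is handed in; nothing more can be done
```

The middle-length block is clamped in the jig, and I handed the job in at about 31 s. No verdict was reported.

**What I did:** I took the block from the rack's +y slot, gripping it across its length. I set it on the table, regripped it across its width and stood it between the fence and the jaw. I then pulled the carriage up by its knob until the force reached about 10 N and turned the knob clockwise with the block held against the fence.

**Last checks, from the camera pictures:**

| Check | Measured | Wanted |
|---|---|---|
| Block centre from the fence | about 30 mm | 27 to 33.5 mm |
| Play between block and jaw | none measurable (about 2 mm resolution) | under 3 mm |
| Block angle to the carriage | under 1° (about 0.015 rad) | under 0.1 rad |
| Distance from mid-width | about 1 mm or less | within 15 mm |
| Clamp angle | about 1.41 rad | over 1.1 rad |

In the last picture the other two blocks are in the rack, the bystanders look unmoved and the gripper touches nothing.

**What went wrong or disagreed:**
- **First grasp failed:** the fingertips sit about 26 mm higher than the reported TCP height implies. The fingers therefore closed on top of the block and shifted it about 5 mm in its slot. I corrected for that height and regrasped.
- **Tool tilt:** it drifted up to about 1.6° during the moves, with no visible effect.

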